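Put the toothbrush cup away in the mirrored cabinet

ROBOT

A 6-joint arm with a two-finger parallel gripper is mounted at the origin on the work surface. World frame = base frame: x ahead of the robot, y to its left, z up, the work surface at z = 0. Lengths are in m, angles in rad, forces in N, time in s.
With the tool pointing down it reaches from about 0.35 to 0.725 m from the base axis. Payload 6 kg.
Tool frame: the origin (TCP) lies between the finger pads; the fingertips stand 25 mm ahead of it and the grasp point (between the pads) lies 6 mm ahead of it; z points along the fingers, y is the line along which they close (so a half turn about z gives the same grasp; the last joint's range is limited). The gripper opens to 85 mm and grips with 20 to 120 N. Pads are 22 mm wide; open, the fingers measure 114 mm over their backs; the gripper's body (76 mm by 85 mm) begins 54 mm behind the grasp point. The pads swing forward as they close: fully open they stand 13 mm farther back than shut.
Start: joints at [-0.786, 0.04, 0.085, 0, -1.615, -0.334], TCP at [0.261, -0.54, 0.256] pointing down, gripper open.
Joint ranges: [-2.56, 2.56], [-1.29, 2.01], [-1.08, 1.49], [-3.29, 1.98], [-2.81, -0.18], [-2.99, 2.99]. Speed limits (rad/s): [2.57, 2.57, 3.01, 3.14, 3.14, 3.14].

INTERFACE

Orientations are given as a unit quaternion [x, y, z, w].
In Python, from rig import ctrl, cams gives the robot as it stands.
- The arm moves only by the tool apply_moves, never from a script. Its argument "targets" is a list of rows, each an object with "offset": the shift along the world's x, y, z each as a share of 0.04 m, from -1 to 1, a list of three; "dr": the turn, a rotation vector about the world's x, y, z each as a share of 360 degrees, from -1 to 1, a list of three; "gripper": the opening, from 0 (shut) to 1 (fully open). A call has 1 to 20 rows; each row shifts and turns the commanded pose from where the row before left it; what a row does not reach is not made up. A row lasts 1/12 s, in which the tool goes at most 41.7 mm and 7.16 degrees, less where a joint would pass 70% of its speed; a pose out of reach is approached as far as the arm can. A call with a number of a shift or a turn outside -1 to 1 is refused whole. A call with a gripper value outside its range is refused whole. The fingers move at their own pace and stop on an object; the grip force is fixed at half the most. Time passes only in rows, so rows that do not move let the fingers close. It gives the time, the measured TCP pose, the force, the opening and the grip force at its end, in the units of the state.
- ctrl.read_state(): the state, without advancing time (a new reading comes with each control period).
- cams.get_image(name): name is "side" or "top" or "wrist"; returns the picture (400x640x3 uint8, blue, green, red); there is no depth.
- cams.calibration(name): a dict with "fx", "fy", "cx", "cy" (pixels), "R" (3x3) and "t" (3): a world point X has camera coordinates R X + t; the wrist camera has in their place "tool_from_camera" (4x4, takes a point from camera to tool coordinates, whose origin is the TCP and whose axes are the flange's). Camera axes: x right, y down, z forward; pixel columns grow to the right and rows downward; lengths in m; the calibration is good to about 2 mm. The wrist camera is an equidistant fisheye: a pixel r from the principal point sees the ray r / f radians off the axis. A picture is of the moment at which its call begins: read the wrist's pose just before it. calibration takes no time and is no camera call.
- ctrl.hand_in(): hands the job in; it is judged then, once.
The state is a dict: "t": time; "joints": joint angles; "dq": joint speeds; "joint_torque": joint torques, N m; "ee_pos": TCP position; "tcp_rot": TCP orientation; "ft_force": force on the tool from outside, world axes, zero at the start; "ft_torque": the same for the moment, N m; "finger_gap": finger opening in m; "gripper_force": force on a finger pad.
Only numpy, scipy, OpenCV 4.12 (cv2) and the standard library are available. Lean on these libraries where they do the work, as an engineer would, in place of code of your own. Each camera call takes 0.05 s, during which the arm holds its last target. There are 200 camera calls.

TASK

The frosted glass toothbrush cup leans in the draining rack: take it out and set it gently upright on the floor of the cabinet's open bay, near the middle of the bay's width and touching the low rail at the back. Once it stands there by itself, slide the mirrored door across in front of it until the door is fully home at its end stop. Leave the other things on the ledge and in the cabinet as they are.

Things in the scene. Friction and masses are not known exactly. Their poses are not given: they have to be found in the camera images.
- cup: open frosted-glass cup, plain cylinder 62 mm outside diameter, 100 mm tall, wall 3 mm, about 0.16 kg. Origin: centre of its underside; z points along its axis to the open mouth. At the start it leans 40 degrees from vertical in the rack, mouth up, top leaning along the rack's +x.
- rack: fixed draining rack: blue base plate 150 x 90 x 8 mm; two steel rods (8 mm thick, 32 mm apart) sloping up towards its +x to 75 mm above the ledge carry the cup's side, a cross rod carries its foot. Origin: centre of the plate's underside, z up. The cup's foot centre starts at (-35, 0, 35) mm in this frame. Stands left or right, swapped with the soap dish.
- cabinet: fixed cabinet, 400 wide (y), 100 deep (x -50 to 50), 250 mm high; floor and sides 10 mm thick; clear top, underside 242 mm above the ledge, jutting 10 mm over the front. Front open to -x (robot side), back open above a low rail. Left bay (+y half) is open; the door hides the right bay with the pill jar. Origin: centre of the underside; x inward, y left, z up
- bay (a point): point on the top face of the cabinet floor in the middle of the open bay (190 mm wide, 90 mm deep from the floor's front edge to the rail); axes as the cabinet's
- rail (a point): point on the front face of the aluminium rear rail (two 10 mm bars, top 40 mm above the cabinet floor) in the middle of the open bay, 35 mm above the floor; axes as the cabinet's. A cup touching the rail has its axis 31 mm in front of this point.
- door (a joint): mirrored door 200 mm wide, 8 mm thick, its middle plane 66 mm in front of the cabinet's origin; slides along the cabinet's +y. 0 m = covers the right bay, 0.2 m = end stop, covers the left bay. Starts at 0 to 0.03. Needs about 3 N.
- door_handle (a point): grip point of the door's upright steel handle bar, 12 x 12 mm, 65 mm long, its top 25 mm above this point and 10 mm below the cabinet's top, 28 mm clear of the mirror, in the middle of the door's width; moves with the door; axes as the cabinet's. Can be pinched from above.
- soap_dish: fixed white ceramic dish with soap, 130 x 90 mm, 34 mm high; origin under its centre
- pill_jar: closed white ceramic pill jar, 62 mm diameter, 83 mm tall, loose on the floor of the right bay; origin under its centre. Leave alone.
- comb: grey plastic comb lying flat, 170 x 35 x 6 mm, long side along its x; origin under its centre. Leave alone.
- file_case: aluminium nail file case lying flat, 150 x 32 x 14 mm, long side along its x; origin under its centre. Leave alone.
- lotion: white lotion bottle, blue cap, 56 mm diameter, 150 mm tall; origin under its centre. Leave alone.
- mouthwash: green mouthwash bottle, 68 mm diameter, 190 mm tall; origin under its centre. Leave alone.

How it is judged:
On the way:
1. the cup stands by itself, upright in the open bay against the rear rail, let go, with the door still open (angle between cup's own z axis and vertical below 0.09 rad and x of cup in the frame of rail above -0.039 m and y of cup in the frame of rail between -0.05 and 0.05 m and z of cup in the frame of bay between -0.004 and 0.005 m and contact force between cup and the fingers below 0.1 N and linear speed of cup below 0.02 m/s and value of joint door below 0.06 m), for 0.2 s.
At the end, for the whole second after the job is handed in: The cup stands upright (within 5 degrees) on the cabinet floor in the left bay, within 50 mm of the middle of the bay's width and within 8 mm of touching the rear rail, released and at rest; the door is at its end stop over that bay (within 7 mm of 0.2 m) (angle between cup's own z axis and vertical below 0.09 rad and x of cup in the frame of rail above -0.039 m and y of cup in the frame of rail between -0.05 and 0.05 m and z of cup in the frame of bay between -0.004 and 0.005 m and contact force between cup and the fingers below 0.1 N and linear speed of cup below 0.02 m/s and value of joint door above 0.193 m and velocity of joint door below 0.01 m/s).
It fails at once if the cup falls over or is tipped past 65 degrees (angle between cup's own z axis and vertical above 1.13 rad).
It fails at once if the cup is dropped, banged or pressed hard on the cabinet (over 40 N) (contact force between cup and cabinet above 40 N).
It fails at once if the pill jar, comb, nail file case, lotion or mouthwash is disturbed (moved more than 25 mm) (distance of any of pill_jar, comb, file_case, lotion, mouthwash from where it was at the start of the episode above 0.025 m).
It also fails if it takes over 67 s, if anything falls off the work surface, if the arm or the gripper's body presses on something with over 40 N, if the wrist force passes 120 N, or if a joint passes its speed limit or range.

## Working session

There is one attempt and no reset: what is moved stays moved. The work goes in short steps, Python scripts to look and compute and a tool call to move; the robot and the scene stay as the last step left them, time stands still between calls to the robot, and variables do not carry over. Pictures are saved under pics/ and viewed, at most 10 in all, crops included, and the job is handed in when it is done.

Besides the shell and the picture viewer there is one more tool, called after ">>>" as a command line: name --argument value ..., lists and objects as JSON in quotes. apply_moves: Moves the arm, as the interface text tells. Its arguments: {"type":"object","properties":{"targets":{"type":"array","items":{"type":"object","properties":{"offset":{"type":"array","items":{"type":"number","minimum":-1,"maximum":1}},"dr":{"type":"array","items":{"type":"number","minimum":-1,"maximum":1}},"gripper":{"type":"number"}}}}},"required":["targets"]}

```bash
ls; mkdir -p pics
python3 - <<'E'
from rig import ctrl,cams
import cv2,numpy as np
s=ctrl.read_state();print(s['t'],s['ee_pos'],s['tcp_rot'],s['finger_gap'])
np.set_printoptions(precision=4,suppress=True)
for n in ['top','side']:
    im=cams.get_image(n);cv2.imwrite(f'pics/{n}0.png',im);c=cams.calibration(n)
    print(n,c['fx'],c['fy'],c['cx'],c['cy'],'\n',np.array(c['R']),c['t'],-np.array(c['R']).T@np.array(c['t']))
print(cams.calibration('wrist'))
E
```

```text
pics
0.0 [ 0.26134186 -0.53975931  0.25530032] [-2.23517546e-01  9.74699504e-01  8.44316154e-04 -2.67491700e-04] 0.08543979722333146
top 389.18300502477047 389.18300502477047 312.1820650909287 196.88829206578683 
 [[ 0.0248 -0.9997  0.0069]
 [-0.9982 -0.0251 -0.0542]
 [ 0.0544 -0.0055 -0.9985]] [-0.0136  0.5174  1.3707] [0.4423 0.007  1.3968]
side 456.1107922201209 456.1107922201209 318.42720609858634 197.7555936745936 
 [[-0.766   0.6428 -0.0046]
 [ 0.4125  0.4861 -0.7705]
 [-0.493  -0.5921 -0.6375]] [ 0.414  -0.0937  1.7435] [1.2153 0.8117 1.0412]
{'fx': 309.70691628693146, 'fy': 309.70691628693146, 'cx': 319.66399311347254, 'cy': 204.04115038297718, 'tool_from_camera': array([[-0.0009, -0.9467, -0.3223,  0.083 ],
       [ 1.    , -0.0008, -0.0006, -0.0007],
       [ 0.0003, -0.3223,  0.9467, -0.1168],
       [ 0.    ,  0.    ,  0.    ,  1.    ]])}
```

View pics/top0.png

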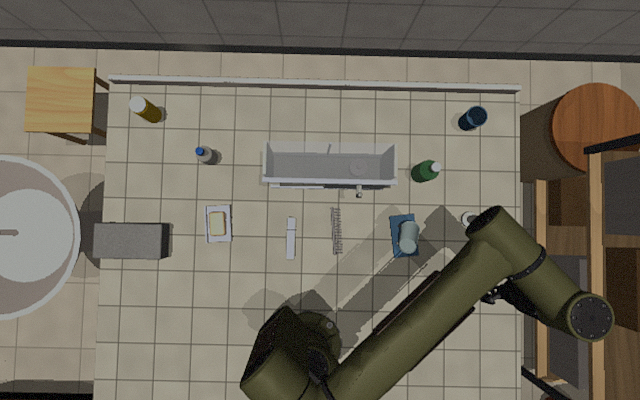

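View pics/side0.png

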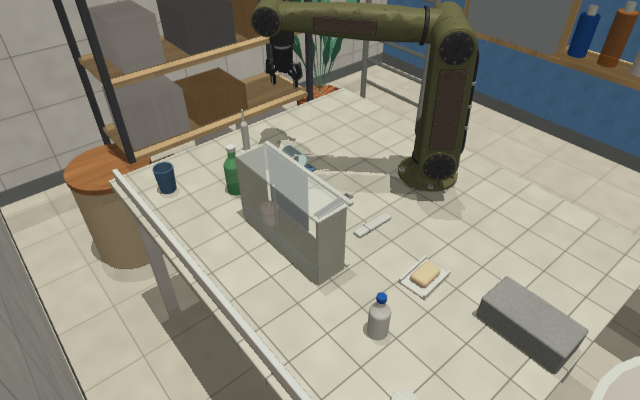

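Top view: the rack with the cup is at about (405,235), the cabinet at (265-395,142-188), the handle at (360,192). I'll zoom in on these.

Run:
```python
import cv2,numpy as np
a=cv2.imread('pics/top0.png');b=cv2.imread('pics/side0.png')
r=lambda im,x,y,w,h,s:cv2.resize(im[y:y+h,x:x+w],None,fx=s,fy=s,interpolation=cv2.INTER_CUBIC)
A=r(a,255,130,150,65,5.33)[:,:800]; B=r(a,380,205,50,60,4.15); C=r(b,230,135,130,150,1.66)
B=r(a,380,205,50,60,4.2);C=r(b,270,135,90,80,3.15)
can=np.zeros((600,800,3),np.uint8)
A=A[:346,:800];can[:A.shape[0],:A.shape[1]]=A
can[347:347+252,:B.shape[1]]=B[:252];can[347:347+252,220:220+C.shape[1]]=C[:252]
can[347:347+252,520:520+280]=cv2.resize(b[140:230,230:330],(280,252))
cv2.imwrite('pics/z0.png',can)
```

```text
(no output)
```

View pics/z0.png

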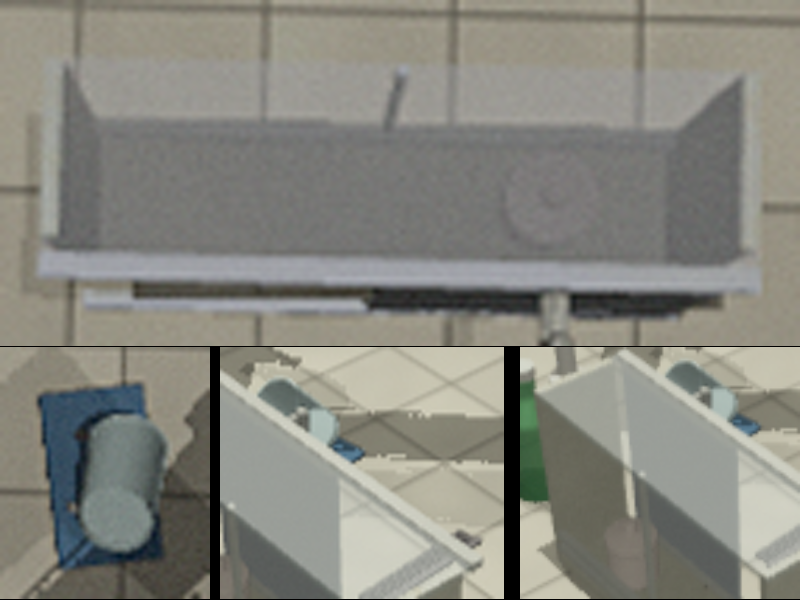

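The zoom shows the cup's mouth end pointing at the robot (crop (115,515)), so the rack's +x is about world -x. It also gives the plate corners and the cabinet's top corners. I'll turn these into poses.

```bash
cat > h.py <<'E'
import numpy as np,cv2
from scipy.optimize import least_squares
from scipy.spatial.transform import Rotation as Ro
from rig import ctrl,cams
np.set_printoptions(precision=4,suppress=True)
def proj(n,X):
    c=cams.calibration(n);p=np.atleast_2d(X)@np.array(c['R']).T+np.array(c['t'])
    return np.c_[c['fx']*p[:,0]/p[:,2]+c['cx'],c['fy']*p[:,1]/p[:,2]+c['cy']]
def W(p,L):
    x,y,a=p;L=np.atleast_2d(L);c,s=np.cos(a),np.sin(a)
    return np.c_[x+c*L[:,0]-s*L[:,1],y+s*L[:,0]+c*L[:,1],L[:,2]]
def fit(n,L,px,p0):
    r=least_squares(lambda p:(proj(n,W(p,L))-px).ravel(),p0);return r.x,r.fun.reshape(-1,2)
E
python3 - <<'E'
from h import *
# rack: rack -x is far(+world x): image top; world y left
u=np.array([[39,397],[142,384],[62,568],[162,556]],float)
px=np.c_[380+u[:,0]/4.2,205+(u[:,1]-347)/4.2]
# rack yaw ~pi: image TL=(+x,+y world)=rack(-75,-45); TR=(-75,45); BL=(75,-45); BR=(75,45)
L=np.array([[-75,-45,8],[-75,45,8],[75,-45,8],[75,45,8]])/1e3
p,f=fit('top',L,px,[.35,-.3,np.pi]);print('rack',p,f.round(1).tolist())
cf=W(p,[[-.035,0,.035]])[0];ct=W(p,[[-.035+.1*np.sin(.698),0,.035+.1*np.cos(.698)]])[0];print('cup',cf,ct)
q=proj('top',[cf,ct]);print('cup foot/mouth px in crop',(q-[380,205])*4.2+[0,347], proj('side',[cf,ct]))
u=np.array([[47,62],[755,75],[38,274],[757,290]],float)
px=np.c_[255+u[:,0]/5.333,130+u[:,1]/5.333]
L=np.array([[50,200,250],[50,-200,250],[-60,200,250],[-60,-200,250]])/1e3
p,f=fit('top',L,px,[.6,0,0]);print('cab',p,f.round(1).tolist())
for d in (0,.015,.03):
    P=W(p,[[-.104,-.1+d,.24],[-.066,-.2+d,.23],[-.066,d,.23]]);print(d,P[0],((proj('top',P)-[255,130])*5.333).round(0).tolist(),proj('side',P[:1]))
print(proj('side',W(p,L)))
E
```

```text
rack [ 0.3878 -0.3313  3.2813] [[-0.3, -0.7], [0.1, -0.5], [-0.5, 0.6], [0.8, 0.5]]
cup [ 0.4225 -0.3264  0.035 ] [ 0.3588 -0.3354  0.1116]
cup foot/mouth px in crop [[103.7649 435.5143]
 [138.0901 519.2358]] [[286.4468 169.6712]
 [297.6999 145.3373]]
cab [ 0.6123 -0.0495  0.0054] [[-0.9, 1.4], [0.8, 1.8], [-0.1, -1.4], [0.2, -1.7]]
0 [ 0.5088 -0.15    0.24  ] [[575.0, 357.0], [750.0, 295.0], [396.0, 287.0]] [[295.0183 152.5324]]
0.015 [ 0.5087 -0.135   0.24  ] [[548.0, 357.0], [723.0, 294.0], [369.0, 287.0]] [[297.9903 154.5825]]
0.03 [ 0.5087 -0.12    0.24  ] [[521.0, 356.0], [697.0, 293.0], [343.0, 286.0]] [[300.9996 156.6582]]
[[319.7123 221.0651]
 [235.4665 154.3101]
 [350.9254 203.0022]
 [264.788  141.6627]]
```

Run:
```python
from h import *
p=[.3878,-.3313,.1397]
C=W(p,[[-.035,0,.035],[-.035+.1*np.sin(.698),0,.035+.1*np.cos(.698)]]);print(C)
print((proj('top',C)-[380,205])*4.2+[0,347],proj('side',C),(proj('side',C)-[270,135])*3.15+[220,347])
```

```text
[[ 0.3531 -0.3362  0.035 ]
 [ 0.4168 -0.3272  0.1116]]
[[114.4849 519.5225]
 [128.5091 444.8205]] [[299.4169 161.607 ]
 [286.5311 151.9378]] [[312.6633 430.8122]
 [272.0731 400.354 ]]
```

The alternative fits both views: the foot is on the robot's side at (.353,-.336) and the top leans away, with a yaw of 8°. I'll move to the pre-grasp.

>>> apply_moves --targets '[{"offset": [0.22, 0.43, -0.14], "dr": [0, 0, -0.0041], "gripper": 1}, {"offset": [0.22, 0.43, -0.14], "dr": [0, 0, -0.0041], "gripper": 1}, {"offset": [0.22, 0.43, -0.14], "dr": [0, 0, -0.0041], "gripper": 1}, {"offset": [0.22, 0.43, -0.14], "dr": [0, 0, -0.0041], "gripper": 1}, {"offset": [0.22, 0.43, -0.14], "dr": [0, 0, -0.0041], "gripper": 1}, {"offset": [0.22, 0.43, -0.14], "dr": [0, 0, -0.0041], "gripper": 1}, {"offset": [0.22, 0.43, -0.14], "dr": [0, 0, -0.0041], "gripper": 1}, {"offset": [0.22, 0.43, -0.14], "dr": [0, 0, -0.0041], "gripper": 1}, {"offset": [0.22, 0.43, -0.14], "dr": [0, 0, -0.0041], "gripper": 1}, {"offset": [0.22, 0.43, -0.14], "dr": [0, 0, -0.0041], "gripper": 1}, {"offset": [0.22, 0.43, -0.14], "dr": [0, 0, -0.0041], "gripper": 1}, {"offset": [0.22, 0.43, -0.14], "dr": [0, 0, -0.0041], "gripper": 1}, {"dr": [0.00145, -0.0103, 0], "gripper": 1}, {"dr": [0.00145, -0.0103, 0], "gripper": 1}, {"dr": [0.00145, -0.0103, 0], "gripper": 1}, {"dr": [0.00145, -0.0103, 0], "gripper": 1}, {"gripper": 1}, {"gripper": 1}]'

```text
schema error: expected keys offset, dr, gripper
```

```bash
cat >> h.py <<'E'
def pose():
    s=ctrl.read_state();return np.array(s['ee_pos']),Ro.from_quat(s['tcp_rot']).as_matrix(),s
def wproj(X,P,R):
    c=cams.calibration('wrist');T=np.array(c['tool_from_camera'])
    q=((np.atleast_2d(X)-P)@R-T[:3,3])@T[:3,:3]
    r=np.hypot(q[:,0],q[:,1]);k=c['fx']*np.arctan2(r,q[:,2])/r
    return np.c_[q[:,0]*k+c['cx'],q[:,1]*k+c['cy']]
def wray(uv,P,R,z):
    c=cams.calibration('wrist');T=np.array(c['tool_from_camera'])
    d=(np.atleast_2d(uv)-[c['cx'],c['cy']])/c['fx'];r=np.hypot(d[:,0],d[:,1])
    v=np.c_[d/r[:,None]*np.sin(r)[:,None],np.cos(r)]@T[:3,:3].T@R.T;o=P+R@T[:3,3]
    return o+v*((z-o[2])/v[:,2])[:,None]
E
python3 - <<'E'
from h import *
P,R,s=pose();im=cams.get_image('wrist')
print(s['t'],P,R,s['joints'])
w=.14;a=np.array([.643*np.cos(w),.643*np.sin(w),.766]);f=np.array([.3531,-.3362,.035]);b=np.array([-np.sin(w),np.cos(w),0]);c=np.cross(a,b)
t=np.linspace(0,2*np.pi,40)
for h,col in((0,(0,0,255)),(.1,(0,255,0))):
    X=f+a*h+.031*(np.outer(np.cos(t),b)+np.outer(np.sin(t),c))
    for u in wproj(X,P,R):cv2.circle(im,tuple(int(v) for v in u),1,col,-1)
for l in wproj(W([.3878,-.3313,.14],np.array([[-75,-45,8],[-75,45,8],[75,-45,8],[75,45,8]])/1e3),P,R):cv2.circle(im,tuple(int(v) for v in l),3,(255,0,255),-1)
cv2.imwrite('pics/w1.png',im)
E
```

```text
0.1 [ 0.2614 -0.5398  0.2554] [[-0.9001 -0.4357 -0.0008]
 [-0.4357  0.9001  0.0014]
 [ 0.0001  0.0016 -1.    ]] [-0.7863  0.0407  0.0839 -0.0004 -1.6155 -0.3337]
```

View pics/w1.png

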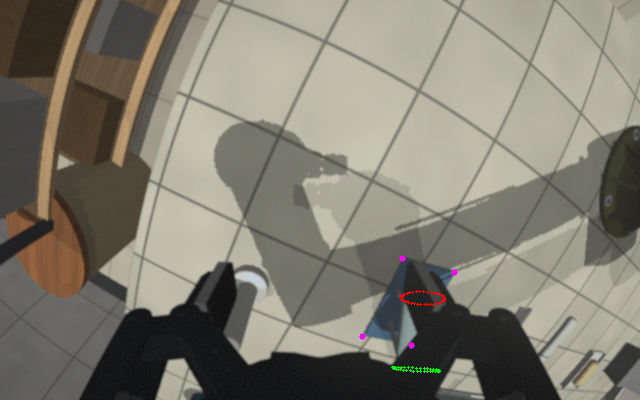

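The move was refused because every row needs all three keys. In the wrist view the rack plate overlay at (360-455,260-345) agrees with the estimate. I'll resend the move.

>>> apply_moves --targets '[{"offset": [0.22, 0.43, -0.14], "dr": [0, 0, -0.0041], "gripper": 1}, {"offset": [0.22, 0.43, -0.14], "dr": [0, 0, -0.0041], "gripper": 1}, {"offset": [0.22, 0.43, -0.14], "dr": [0, 0, -0.0041], "gripper": 1}, {"offset": [0.22, 0.43, -0.14], "dr": [0, 0, -0.0041], "gripper": 1}, {"offset": [0.22, 0.43, -0.14], "dr": [0, 0, -0.0041], "gripper": 1}, {"offset": [0.22, 0.43, -0.14], "dr": [0, 0, -0.0041], "gripper": 1}, {"offset": [0.22, 0.43, -0.14], "dr": [0, 0, -0.0041], "gripper": 1}, {"offset": [0.22, 0.43, -0.14], "dr": [0, 0, -0.0041], "gripper": 1}, {"offset": [0.22, 0.43, -0.14], "dr": [0, 0, -0.0041], "gripper": 1}, {"offset": [0.22, 0.43, -0.14], "dr": [0, 0, -0.0041], "gripper": 1}, {"offset": [0.22, 0.43, -0.14], "dr": [0, 0, -0.0041], "gripper": 1}, {"offset": [0.22, 0.43, -0.14], "dr": [0, 0, -0.0041], "gripper": 1}, {"offset": [0, 0, 0], "dr": [0.00145, -0.0103, 0], "gripper": 1}, {"offset": [0, 0, 0], "dr": [0.00145, -0.0103, 0], "gripper": 1}, {"offset": [0, 0, 0], "dr": [0.00145, -0.0103, 0], "gripper": 1}, {"offset": [0, 0, 0], "dr": [0.00145, -0.0103, 0], "gripper": 1}, {"offset": [0, 0, 0], "dr": [0, 0, 0], "gripper": 1}, {"offset": [0, 0, 0], "dr": [0, 0, 0], "gripper": 1}]'

```text
t: 1.65
ee_pos: [0.3664, -0.3339, 0.1894]
tcp_rot: [-0.07, 0.989, 0.009, 0.13]
ft_force: [-0.1, 0.1, 0.3]
finger_gap: 0.0853
gripper_force: 0.0
```

Run:
```python
from h import *
P,R,s=pose();im=cams.get_image('wrist');side=cams.get_image('side')
print(s['t'],P,R,s['joints'])
w=.14;a=np.array([.643*np.cos(w),.643*np.sin(w),.766]);f=np.array([.3531,-.3362,.035]);b=np.array([-np.sin(w),np.cos(w),0]);c=np.cross(a,b)
t=np.linspace(0,2*np.pi,40)
for h,col in((0,(0,0,255)),(.1,(0,255,0))):
    X=f+a*h+.031*(np.outer(np.cos(t),b)+np.outer(np.sin(t),c))
    for u in wproj(X,P,R):cv2.circle(im,tuple(int(v) for v in u),1,col,-1)
for l in wproj(W([.3878,-.3313,.14],np.array([[-75,-45,8],[-75,45,8],[75,-45,8],[75,45,8]])/1e3),P,R):cv2.circle(im,tuple(int(v) for v in l),3,(255,0,255),-1)
im[:200,:300]=cv2.resize(side[100:200,220:370],(300,200))
cv2.imwrite('pics/w2.png',im)
```

```text
1.65 [ 0.3664 -0.3339  0.1894] [[-0.9566 -0.1399  0.2557]
 [-0.1353  0.9902  0.0355]
 [-0.2581 -0.0007 -0.9661]] [-0.4323 -0.3815 -0.3757 -0.1431 -1.3575 -0.9831]
```

View pics/w2.png

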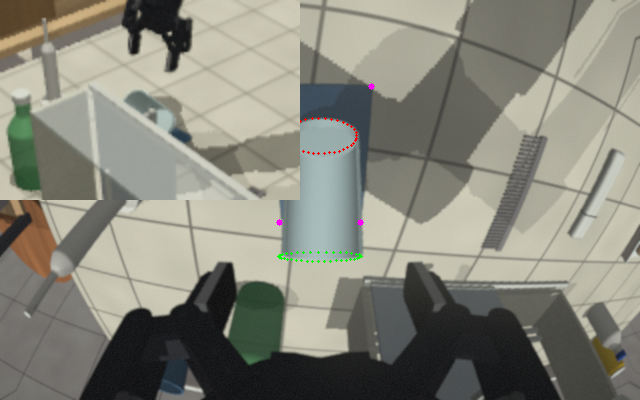

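The overlay fits the cup: foot ring at (320,135), mouth at (320,257), centred between the fingers. I'll descend and grip.

>>> apply_moves --targets '[{"offset": [0.083, 0.011, -0.308], "dr": [0, 0, 0], "gripper": 1}, {"offset": [0.083, 0.011, -0.308], "dr": [0, 0, 0], "gripper": 1}, {"offset": [0.083, 0.011, -0.308], "dr": [0, 0, 0], "gripper": 1}, {"offset": [0.083, 0.011, -0.308], "dr": [0, 0, 0], "gripper": 1}, {"offset": [0.083, 0.011, -0.308], "dr": [0, 0, 0], "gripper": 1}, {"offset": [0.083, 0.011, -0.308], "dr": [0, 0, 0], "gripper": 1}, {"offset": [0.083, 0.011, -0.308], "dr": [0, 0, 0], "gripper": 1}, {"offset": [0.083, 0.011, -0.308], "dr": [0, 0, 0], "gripper": 1}, {"offset": [0, 0, 0], "dr": [0, 0, 0], "gripper": 1}, {"offset": [0, 0, 0], "dr": [0, 0, 0], "gripper": 0.85}, {"offset": [0, 0, 0], "dr": [0, 0, 0], "gripper": 0.8}, {"offset": [0, 0, 0], "dr": [0, 0, 0], "gripper": 0.75}, {"offset": [0, 0, 0], "dr": [0, 0, 0], "gripper": 0.7}, {"offset": [0, 0, 0], "dr": [0, 0, 0], "gripper": 0.6}, {"offset": [0, 0, 0], "dr": [0, 0, 0], "gripper": 0.5}, {"offset": [0, 0, 0], "dr": [0, 0, 0], "gripper": 0.4}, {"offset": [0, 0, 0], "dr": [0, 0, 0], "gripper": 0.4}, {"offset": [0, 0, 0], "dr": [0, 0, 0], "gripper": 0.4}, {"offset": [0, 0, 0], "dr": [0, 0, 0], "gripper": 0.4}]'

```text
t: 3.33
ee_pos: [0.3933, -0.3289, 0.0916]
tcp_rot: [-0.071, 0.989, 0.01, 0.13]
ft_force: [-5.8, 10.4, 7.5]
finger_gap: 0.0611
gripper_force: 63.7
```

>>> apply_moves --targets '[{"offset": [0, 0, 0.1], "dr": [0, 0, 0], "gripper": 0.4}, {"offset": [0, 0, 0.15], "dr": [0, 0, 0], "gripper": 0.4}, {"offset": [0, 0, 0.25], "dr": [0, 0, 0], "gripper": 0.4}, {"offset": [0, 0, 0.25], "dr": [0, 0, 0], "gripper": 0.4}, {"offset": [0, 0, 0.25], "dr": [0, 0, 0], "gripper": 0.4}, {"offset": [0, 0, 0.25], "dr": [0, 0, 0], "gripper": 0.4}, {"offset": [0, 0, 0.25], "dr": [0, 0, 0], "gripper": 0.4}, {"offset": [0, 0, 0.25], "dr": [0, 0, 0], "gripper": 0.4}, {"offset": [0, 0, 0.25], "dr": [0, 0, 0], "gripper": 0.4}, {"offset": [0, 0, 0.25], "dr": [0, 0, 0], "gripper": 0.4}, {"offset": [0, 0, 0.25], "dr": [0, 0, 0], "gripper": 0.4}, {"offset": [0, 0, 0.25], "dr": [0, 0, 0], "gripper": 0.4}, {"offset": [0, 0, 0], "dr": [0, 0, 0], "gripper": 0.4}, {"offset": [0, 0, 0], "dr": [0, 0, 0], "gripper": 0.4}]'

```text
t: 4.5
ee_pos: [0.3938, -0.3302, 0.2011]
tcp_rot: [-0.07, 0.989, 0.009, 0.13]
ft_force: [0.8, 0.8, -1.8]
finger_gap: 0.0616
gripper_force: 65.2
```

Run:
```python
from h import *
P,R,s=pose();im=cams.get_image('wrist');side=cams.get_image('side')
print(s['t'],P,s['joints'],s['ft_force'])
w=.14;a0=np.array([.643*np.cos(w),.643*np.sin(w),.766]);f0=np.array([.3531,-.3362,.035])
P0=np.array([.3933,-.3289,.0916]);R0=Ro.from_quat([-.071,.989,.01,.13]).as_matrix()
a=R@R0.T@a0;f=P+R@R0.T@(f0-P0);print('pred cup',f,a,'in tool',R0.T@(f0-P0),R0.T@a0)
b=np.cross([0,0,1],a);b/=np.linalg.norm(b);c=np.cross(a,b);t=np.linspace(0,2*np.pi,40)
for h,col in((0,(0,0,255)),(.1,(0,255,0))):
    X=f+a*h+.031*(np.outer(np.cos(t),b)+np.outer(np.sin(t),c))
    for u in wproj(X,P,R):cv2.circle(im,tuple(int(v) for v in u),0,col,-1)
out=np.zeros((600,640,3),np.uint8);out[:400]=im
out[400:,:300]=cv2.resize(side[100:200,220:370],(300,200))
cv2.imwrite('pics/w3.png',out)
```

```text
4.5 [ 0.3938 -0.3302  0.2011] [-0.3973 -0.3378 -0.3246 -0.1359 -1.3591 -1.0182] [ 0.765   0.7529 -1.8053]
pred cup [ 0.3537 -0.3375  0.1445] [0.636  0.0901 0.7665] in tool [ 0.0541 -0.0016  0.0441] [-0.8192 -0.0012 -0.5737]
```

View pics/w3.png

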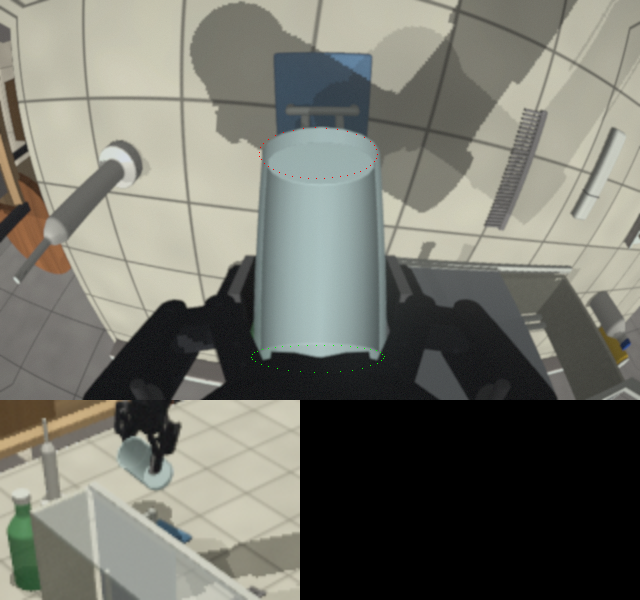

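The overlay on the lifted cup fits too, so the cup's pose in the tool is known. Next I'll bring it upright: pitch 40°, yaw −8°, and ease forward.

>>> apply_moves --targets '[{"offset": [0.1, 0, 0], "dr": [0.00162, -0.01144, 0], "gripper": 0.4}, {"offset": [0.1, 0, 0], "dr": [0.00162, -0.01144, 0], "gripper": 0.4}, {"offset": [0.1, 0, 0], "dr": [0.00162, -0.01144, 0], "gripper": 0.4}, {"offset": [0.1, 0, 0], "dr": [0.00162, -0.01144, 0], "gripper": 0.4}, {"offset": [0.1, 0, 0], "dr": [0.00162, -0.01144, 0], "gripper": 0.4}, {"offset": [0.1, 0, 0], "dr": [0.00162, -0.01144, 0], "gripper": 0.4}, {"offset": [0.1, 0, 0], "dr": [0.00162, -0.01144, 0], "gripper": 0.4}, {"offset": [0.1, 0, 0], "dr": [0.00162, -0.01144, 0], "gripper": 0.4}, {"offset": [0.1, 0, 0], "dr": [0.00162, -0.01144, 0], "gripper": 0.4}, {"offset": [0.1, 0, 0], "dr": [0.00162, -0.00802, 0], "gripper": 0.4}, {"offset": [0, 0, 0], "dr": [0, 0, -0.00556], "gripper": 0.4}, {"offset": [0, 0, 0], "dr": [0, 0, -0.00556], "gripper": 0.4}, {"offset": [0, 0, 0], "dr": [0, 0, -0.00556], "gripper": 0.4}, {"offset": [0, 0, 0], "dr": [0, 0, -0.00556], "gripper": 0.4}, {"offset": [0, 0, 0], "dr": [0, 0, 0], "gripper": 0.4}, {"offset": [0, 0, 0], "dr": [0, 0, 0], "gripper": 0.4}]'

```text
t: 5.93
ee_pos: [0.4335, -0.3292, 0.1997]
tcp_rot: [-0.001, 0.886, 0.002, 0.464]
ft_force: [-0.4, -0.0, -0.4]
finger_gap: 0.0613
gripper_force: 65.5
```

```bash
cat >> h.py <<'E'
F=np.array([.0541,-.0016,.0441]);A=np.array([-.8192,-.0012,-.5737])
def cup():
    P,R,s=pose();a=R@A/np.linalg.norm(A)
    return P,s,P+R@F,a,Ro.from_rotvec(np.cross(a,[0,0,1])).as_rotvec()/(2*np.pi)
E
python3 -c "
from h import *
P,s,f,a,r=cup();print(P,f,a,'dr to upright',r,s['joints'])"
```

```text
[ 0.4335 -0.3292  0.1997] [ 0.439  -0.3306  0.1301] [-0.0053 -0.0034  1.    ] dr to upright [-0.0005  0.0008  0.    ] [-0.6916 -0.5683 -0.5278 -0.7262 -0.9188 -0.6343]
```

>>> apply_moves --targets '[{"offset": [0.01, 0.2, -0.03], "dr": [-0.0005, 0.0008, 0], "gripper": 0.4}, {"offset": [0.01, 0.45, -0.09], "dr": [0, 0, 0], "gripper": 0.4}, {"offset": [0.01, 0.5, -0.09], "dr": [0, 0, 0], "gripper": 0.4}, {"offset": [0.01, 0.5, -0.09], "dr": [0, 0, 0], "gripper": 0.4}, {"offset": [0.01, 0.5, -0.09], "dr": [0, 0, 0], "gripper": 0.4}, {"offset": [0.01, 0.5, -0.09], "dr": [0, 0, 0], "gripper": 0.4}, {"offset": [0.01, 0.5, -0.09], "dr": [0, 0, 0], "gripper": 0.4}, {"offset": [0.01, 0.5, -0.09], "dr": [0, 0, 0], "gripper": 0.4}, {"offset": [0.01, 0.5, -0.09], "dr": [0, 0, 0], "gripper": 0.4}, {"offset": [0.01, 0.5, -0.09], "dr": [0, 0, 0], "gripper": 0.4}, {"offset": [0.01, 0.5, -0.09], "dr": [0, 0, 0], "gripper": 0.4}, {"offset": [0.01, 0.5, -0.09], "dr": [0, 0, 0], "gripper": 0.4}, {"offset": [0.01, 0.5, -0.09], "dr": [0, 0, 0], "gripper": 0.4}, {"offset": [0.01, 0.5, -0.09], "dr": [0, 0, 0], "gripper": 0.4}, {"offset": [0.01, 0.5, -0.09], "dr": [0, 0, 0], "gripper": 0.4}, {"offset": [0.01, 0.5, -0.09], "dr": [0, 0, 0], "gripper": 0.4}, {"offset": [0.01, 0.5, -0.09], "dr": [0, 0, 0], "gripper": 0.4}, {"offset": [0, 0.5, -0.09], "dr": [0, 0, 0], "gripper": 0.4}, {"offset": [0, 0.5, -0.09], "dr": [0, 0, 0], "gripper": 0.4}, {"offset": [0, 0.5, -0.09], "dr": [0, 0, 0], "gripper": 0.4}]'

```text
t: 7.6
ee_pos: [0.5065, -0.0402, 0.1955]
tcp_rot: [-0.03, 0.906, 0.054, 0.419]
ft_force: [-0.2, 0.3, -1.2]
finger_gap: 0.0614
gripper_force: 66.3
```

Run:
```python
from h import *
P,s,f,a,r=cup();print(s['t'],P,f,a,'dr',r,s['joints'])
im=cams.get_image('side');tp=cams.get_image('top');p=[.6123,-.0495,.0054]
L=np.array([[x,y,z] for x in(-50,50) for y in(-200,200) for z in(0,250)]+[[-60,200,250],[-60,-200,250],[-60,200,242]])/1e3
T=W([f[0],f[1],0],[[0,0,f[2]],[0,0,f[2]+.1]])
out=[]
for n,i,b in(('side',im,(220,120,160,170)),('top',tp,(250,120,160,110))):
    x,y,w,h=b;k=380/w;q=cv2.resize(i[y:y+h,x:x+w],None,fx=k,fy=k,interpolation=cv2.INTER_CUBIC)
    for X,c in((L,(0,0,255)),(T,(0,255,0))):
        for u in proj(n,W(p,X) if X is L else X):cv2.circle(q,tuple(int(v) for v in (u-[x,y])*k),2,c,-1)
    out.append(q)
H=max(o.shape[0] for o in out);cv2.imwrite('pics/c4.png',np.hstack([np.pad(o,((0,H-o.shape[0]),(0,0),(0,0))) for o in out]))
```

```text
7.6 [ 0.5065 -0.0402  0.1955] [ 0.505  -0.0368  0.1258] [ 0.0967 -0.0647  0.9932] dr [-0.0103 -0.0154  0.    ] [ 0.4476 -1.0638 -1.0807  0.3303 -0.7298 -2.1037]
```

View pics/c4.png

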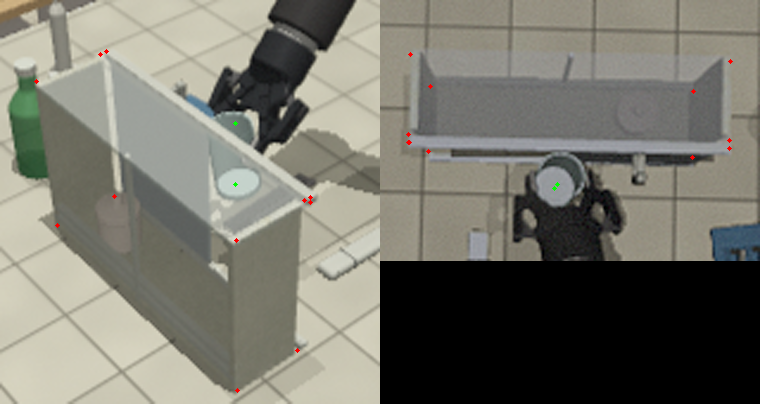

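The arm hit the q3 limit, being too folded near the base, so the cup now tilts 7° and sits further forward than commanded. Nothing was touched: the handle is still at (640,178) in the crop. I'll move left and down, where there's more room.

>>> apply_moves --targets '[{"offset": [0, 0.4, 0], "dr": [0, 0, 0], "gripper": 0.4}, {"offset": [0, 0.4, 0], "dr": [0, 0, 0], "gripper": 0.4}, {"offset": [0, 0.4, 0], "dr": [0, 0, 0], "gripper": 0.4}, {"offset": [0, 0.4, -0.1], "dr": [0, 0, 0], "gripper": 0.4}, {"offset": [0, 0.4, -0.2], "dr": [0, 0, 0], "gripper": 0.4}, {"offset": [0, 0.2, -0.3], "dr": [0, 0, 0], "gripper": 0.4}, {"offset": [0, 0, -0.3], "dr": [0, 0, 0], "gripper": 0.4}, {"offset": [0, 0, -0.3], "dr": [0, 0, 0], "gripper": 0.4}]'

```text
t: 8.37
ee_pos: [0.5357, 0.0353, 0.1738]
tcp_rot: [-0.036, 0.914, 0.062, 0.399]
ft_force: [0.1, -0.5, -1.3]
finger_gap: 0.0613
gripper_force: 66.3
```

```bash
python3 -c "
from h import *
P,s,f,a,r=cup();print(P,f,a,'dr to upright',r,s['joints'])"
```

```text
[0.5357 0.0353 0.1738] [0.5311 0.0391 0.1042] [ 0.1403 -0.0706  0.9876] dr to upright [-0.0112 -0.0223  0.    ] [ 0.5789 -0.8924 -1.081   0.4796 -0.6449 -2.3475]
```

>>> apply_moves --targets '[{"offset": [0.2, 0.1, -0.2], "dr": [0, 0, 0], "gripper": 0.4}, {"offset": [0.3, 0.1, -0.25], "dr": [0, 0, 0], "gripper": 0.4}, {"offset": [0.3, 0.1, -0.25], "dr": [0, 0, 0], "gripper": 0.4}, {"offset": [0.2, 0.1, -0.25], "dr": [0, 0, 0], "gripper": 0.4}, {"offset": [0, 0, 0], "dr": [0, 0, 0], "gripper": 0.4}]'

```text
t: 8.78
ee_pos: [0.5755, 0.0499, 0.1327]
tcp_rot: [-0.035, 0.915, 0.061, 0.397]
ft_force: [-0.5, -0.6, -2.0]
finger_gap: 0.0612
gripper_force: 66.3
```

```bash
python3 -c "
from h import *
P,s,f,a,r=cup();R=pose()[1];print(P,f,a,'dr to upright',r,s['joints'],'d',R[:,2])"
```

```text
[0.5755 0.0499 0.1327] [0.5707 0.0536 0.0632] [ 0.144  -0.0687  0.9872] dr to upright [-0.0109 -0.0229  0.    ] [ 0.5111 -0.6698 -1.075   0.5901 -0.4304 -2.4532] d [ 0.7228  0.1392 -0.6769]
```

```bash
cat >> h.py <<'E'
def fk(q,p):
    D,h,L1,L2,L3,Lt,x0,s4,s6=p[:9]
    Z=Ro.from_euler('z',q[0]);B=Ro.from_euler('y',q[1]-q[2])
    w=np.array([x0+L1*np.sin(q[1]),D,h+L1*np.cos(q[1])])+B.apply([L2,0,L3])
    R=Z*B*Ro.from_euler('x',s4*q[3])*Ro.from_euler('y',-q[4])
    d=R.apply([1,0,0]);T=R*Ro.from_euler('x',s6*q[5])
    # tool axes: z=d ; x,y by const c
    M=T*Ro.from_matrix(np.array([[0,0,1],[0,1,0],[-1,0,0]]))*Ro.from_euler('z',p[9])
    return Z.apply(w)+Lt*d,M
DATA=[([-.7863,.0407,.0839,-.0004,-1.6155,-.3337],[.2614,-.5398,.2554],[-.2235,.9747,.0008,-.0003]),
([-0.4323,-0.3815,-0.3757,-0.1431,-1.3575,-0.9831],[.3664,-.3339,.1894],[-.07,.989,.009,.13]),
([-0.3973,-0.3378,-0.3246,-0.1359,-1.3591,-1.0182],[.3938,-.3302,.2011],[-.07,.989,.009,.13]),
([-0.6916,-0.5683,-0.5278,-0.7262,-0.9188,-0.6343],[.4335,-.3292,.1997],[-.001,.886,.002,.464]),
([0.4476,-1.0638,-1.0807,0.3303,-0.7298,-2.1037],[.5065,-.0402,.1955],[-.03,.906,.054,.419]),
([0.5789,-0.8924,-1.081,0.4796,-0.6449,-2.3475],[.5357,.0353,.1738],[-.036,.914,.062,.399]),
([0.5111,-0.6698,-1.075,0.5901,-0.4304,-2.4532],[.5755,.0499,.1327],[-.035,.915,.061,.397])]
def resid(p):
    o=[]
    for q,P,r in DATA:
        a,M=fk(q,p);o+=list(a-P)+list(.3*(Ro.from_quat(r)*M.inv()).as_rotvec())
    return np.array(o)
def calib():
    best=None
    for s4 in(1,-1):
        for s6 in(1,-1):
            for c in np.arange(4)*np.pi/2:
                g=lambda v:resid(np.r_[v[:7],s4,s6,v[7]])
                r=least_squares(g,[-.19,.2,.3,.4,0,.25,0,c])
                if best is None or r.cost<best[0]:best=(r.cost,np.r_[r.x[:7],s4,s6,r.x[7]])
    return best
E
python3 - <<'E'
from h import *
c,p=calib();print(c,p);print((resid(p).reshape(-1,6)*1e3).round(1));np.save('k.npy',p)
E
```

```text
0.009088689493457073 [-0.179   0.15    0.3217  0.1905  0.0177  0.2793  0.3445 -1.     -1.
  4.7121]
[[ -1.7  26.5 -37.4   0.    0.   -0.1]
 [  7.    7.4   8.1   0.1  -0.1   0.2]
 [  3.5   9.5   2.8   0.1   0.3  -0.2]
 [-39.9 -37.7  87.8   0.2   0.1  -0.2]
 [ 11.1  23.2 -54.5  -0.1  -0.    0. ]
 [  3.   10.4 -28.4  -0.3   0.    0.1]
 [ -0.9  -7.2  21.6  -0.    0.2   0.1]]
```

```bash
cat >> h.py <<'E'
def fk(q,p):
    D,h,L1,L2,L3,Lt,x0,y4,y5,z5=p
    Z=Ro.from_euler('z',q[0]);B=Ro.from_euler('y',q[1]-q[2])
    w=np.array([x0+L1*np.sin(q[1]),D,h+L1*np.cos(q[1])])+B.apply([L2,0,L3])
    R4=B*Ro.from_euler('x',-q[3]);R5=R4*Ro.from_euler('y',-q[4])
    w=w+R4.apply([0,y4,0])+R5.apply([Lt,y5,z5])
    M=Z*R5*Ro.from_euler('x',-q[5])*Ro.from_matrix(np.array([[0,0,1],[0,1,0],[-1,0,0]]))*Ro.from_euler('z',4.7124)
    return Z.apply(w),M
def calib():
    return least_squares(lambda v:np.r_[resid(v),1e-3*v[[0,4,6,7,8,9]]],[-.1,.2,.3,.4,0,.25,0,-.1,0,0])
E
python3 - <<'E'
from h import *
r=calib();p=r.x;print(r.cost,p);print((resid(p).reshape(-1,6)[:,:3]*1e3).round(1));np.save('k.npy',p)
E
```

```text
2.548700372431517e-07 [-0.      0.1539  0.3998  0.5514 -0.      0.3217  0.     -0.0982 -0.0982
 -0.    ]
[[-0.  0.  0.]
 [ 0.  0. -0.]
 [ 0.  0. -0.]
 [-0. -0. -0.]
 [-0.  0.  0.]
 [ 0. -0. -0.]
 [ 0.  0.  0.]]
```

The kinematic model fits exactly. Now I'll search for reachable placing poses.

```bash
cat >> h.py <<'E'
K=np.load('k.npy') if __import__('os').path.exists('k.npy') else None
LO=np.array([-2.56,-1.29,-1.08,-3.29,-2.81,-2.99]);HI=np.array([2.56,2.01,1.49,1.98,-.18,2.99])
def toolrot(yaw,el): # d=(cos el,0,-sin el) yawed, tool x low/back
    d=[np.cos(el),0,-np.sin(el)];x=[-np.sin(el),0,-np.cos(el)]
    return Ro.from_euler('z',yaw)*Ro.from_matrix(np.array([x,np.cross(d,x),d]).T)
def ik(P,M,q0,m=.03):
    g=lambda q:np.r_[fk(q,K)[0]-P,.3*(M*fk(q,K)[1].inv()).as_rotvec()]
    r=least_squares(g,np.clip(q0,LO+m+.01,HI-m-.01),bounds=(LO+m,HI-m));return r.x,np.abs(r.fun).max()
EOF=0
E
python3 - <<'E'
from h import *
q0=np.array(ctrl.read_state()['joints'])
seeds=[q0,np.array([.4,-.2,-.9,-1.5,-1,-.8]),np.array([.2,0,-.8,-3.,-.8,.8]),np.array([0,-.5,-.5,0,-1,-1.5]),np.array([.4,.3,-.9,1.5,-.8,-2.])]
for x in(.50,.56,.621):
  for y in(.02,.055,.08):
    for yaw in(-40,-30,-20,0,20,30,40):
      M=toolrot(np.radians(yaw),np.radians(35));P=np.array([x,y,.012])-M.apply(F)
      best=[(e,q) for q,e in(ik(P,M,s) for s in seeds) if e<1e-3]
      if best:
        u=[b[1] for b in best];u=min(u,key=lambda q:np.abs(q-q0).max());print(x,y,yaw,P,u)
E
```

```text
0.5 0.02 30 [0.4948 0.0188 0.0816] [ 0.2775 -0.9054 -1.0146 -0.3914 -0.5505 -1.0895]
0.5 0.02 40 [0.4951 0.018  0.0816] [-0.0786 -0.5922 -0.7226 -0.8615 -0.8581 -0.4065]
0.5 0.055 40 [0.4951 0.053  0.0816] [ 0.0889 -0.675  -0.7933 -0.763  -0.7454 -0.5777]
0.5 0.08 40 [0.4951 0.078  0.0816] [ 0.2312 -0.738  -0.8565 -0.652  -0.6532 -0.7444]
0.56 0.02 30 [0.5548 0.0188 0.0816] [ 0.1362 -0.5442 -0.7509 -0.6517 -0.5354 -0.7602]
0.56 0.02 40 [0.5551 0.018  0.0816] [-0.0863 -0.3722 -0.5693 -0.911  -0.8218 -0.3305]
0.56 0.055 30 [0.5548 0.0538 0.0816] [ 0.3305 -0.6148 -0.8666 -0.4167 -0.399  -1.0719]
0.56 0.055 40 [0.5551 0.053  0.0816] [ 0.0349 -0.4203 -0.6159 -0.8566 -0.7308 -0.4398]
0.56 0.08 30 [0.5548 0.0788 0.0816] [ 0.4654 -0.6611 -0.9801 -0.1637 -0.2964 -1.3807]
0.56 0.08 40 [0.5551 0.078  0.0816] [ 0.1301 -0.4508 -0.65   -0.8028 -0.6594 -0.5341]
0.621 0.02 30 [0.6158 0.0188 0.0816] [ 0.0768 -0.3118 -0.5631 -0.7607 -0.5391 -0.6177]
0.621 0.02 40 [0.6161 0.018  0.0816] [-0.0831 -0.1889 -0.4204 -0.936  -0.7986 -0.2952]
0.621 0.055 30 [0.6158 0.0538 0.0816] [ 0.2118 -0.3462 -0.6238 -0.6393 -0.4347 -0.7947]
0.621 0.055 40 [0.6161 0.053  0.0816] [ 0.0136 -0.222  -0.4563 -0.9005 -0.7221 -0.3749]
0.621 0.08 30 [0.6158 0.0788 0.0816] [ 0.3182 -0.3673 -0.6802 -0.5097 -0.3495 -0.9683]
0.621 0.08 40 [0.6161 0.078  0.0816] [ 0.087  -0.2416 -0.4803 -0.8673 -0.6641 -0.4404]
```

Run:
```python
from h import *
from scipy.spatial.transform import Slerp
s=ctrl.read_state();q0=np.array(s['joints']);P0=np.array(s['ee_pos']);M0=Ro.from_quat(s['tcp_rot'])
for yc,yaw in((.07,25),(.075,27),(.08,30)):
  Mf=toolrot(np.radians(yaw),np.radians(35));rv=(Mf*M0.inv()).as_rotvec()
  pts=[(np.array([.59,yc,.045]),1.0),(np.array([.59,yc,.016]),1),(np.array([.621,yc,.016]),1),(np.array([.63,yc,.010]),1)]
  q=q0;print(yc,yaw,'rv',rv/(2*np.pi),'P',[(c-Mf.apply(F)).round(4).tolist() for c,_ in pts])
  A0=P0
  for i,(c,_) in enumerate(pts):
    Pt=c-Mf.apply(F)
    for k in range(1,6):
      M=Ro.from_rotvec(rv*k/5)*M0 if i==0 else Mf
      P=A0+(Pt-A0)*k/5;q,e=ik(P,M,q,.015)
      if e>1e-3 or k==5:print(i,k,round(e,4),q)
    A0=Pt
```

```text
0.07 25 rv [-0.007  -0.0245  0.0505] P [[0.5847, 0.0693, 0.1146], [0.5847, 0.0693, 0.0856], [0.6157, 0.0693, 0.0856], [0.6247, 0.0693, 0.0796]]
0 1 0.0026 [ 0.499  -0.6616 -1.065   0.5222 -0.3826 -2.3285]
0 2 0.0026 [ 0.4887 -0.6576 -1.065   0.464  -0.3296 -2.2138]
0 3 0.0014 [ 0.4817 -0.6528 -1.065   0.4012 -0.2787 -2.096 ]
0 5 0.0 [ 0.4726 -0.6226 -0.9991  0.1272 -0.2365 -1.7153]
1 4 0.0018 [ 0.465  -0.5811 -1.0021  0.084  -0.195  -1.6697]
1 5 0.0028 [ 0.4604 -0.5673 -0.9894  0.0423 -0.195  -1.6262]
2 1 0.0029 [ 0.4513 -0.537  -0.9583  0.0028 -0.195  -1.5822]
2 2 0.0028 [ 0.4424 -0.5081 -0.9287 -0.0331 -0.195  -1.5418]
2 3 0.0026 [ 0.4339 -0.4805 -0.9006 -0.0655 -0.195  -1.5051]
2 4 0.0024 [ 0.4257 -0.454  -0.874  -0.0946 -0.195  -1.4718]
2 5 0.002 [ 0.4179 -0.4287 -0.8485 -0.1208 -0.195  -1.4416]
3 1 0.0021 [ 0.4144 -0.4188 -0.8389 -0.1363 -0.195  -1.4244]
3 2 0.0021 [ 0.4109 -0.409  -0.8294 -0.1515 -0.195  -1.4075]
3 3 0.0021 [ 0.4074 -0.3992 -0.82   -0.1663 -0.195  -1.3909]
3 4 0.002 [ 0.4039 -0.3896 -0.8108 -0.1808 -0.195  -1.3747]
3 5 0.002 [ 0.4005 -0.3801 -0.8016 -0.195  -0.
[... 249 characters left out ...]
1.065   0.452  -0.3252 -2.1954]
0 5 0.0 [ 0.4609 -0.6026 -0.9322 -0.0305 -0.2814 -1.5355]
1 5 0.0 [ 0.4606 -0.5559 -0.958  -0.042  -0.209  -1.5236]
2 5 0.0 [ 0.4007 -0.4143 -0.7954 -0.2475 -0.2379 -1.2895]
3 5 0.0 [ 0.3788 -0.366  -0.7482 -0.3204 -0.2425 -1.206 ]
0.08 30 rv [-0.006  -0.0249  0.0644] P [[0.5848, 0.0788, 0.1146], [0.5848, 0.0788, 0.0856], [0.6158, 0.0788, 0.0856], [0.6248, 0.0788, 0.0796]]
0 1 0.0013 [ 0.5012 -0.6648 -1.065   0.5058 -0.3761 -2.3033]
0 5 0.0 [ 0.405  -0.5594 -0.8203 -0.2743 -0.3658 -1.2456]
1 5 0.0 [ 0.3899 -0.5084 -0.8192 -0.3514 -0.3228 -1.1592]
2 5 0.0 [ 0.3222 -0.375  -0.6825 -0.4947 -0.3524 -0.9856]
3 5 0.0 [ 0.3    -0.3296 -0.6445 -0.5475 -0.3564 -0.922 ]
```

Arriving with the tool yawed about 29° is reachable and clears the door edge, so I'll turn the cup upright inside the bay.

>>> apply_moves --targets '[{"offset": [0.04, 0.1, -0.074], "dr": [-0.00105, -0.00413, 0.0103], "gripper": 0.4}, {"offset": [0.04, 0.1, -0.074], "dr": [-0.00105, -0.00413, 0.0103], "gripper": 0.4}, {"offset": [0.04, 0.1, -0.074], "dr": [-0.00105, -0.00413, 0.0103], "gripper": 0.4}, {"offset": [0.04, 0.1, -0.074], "dr": [-0.00105, -0.00413, 0.0103], "gripper": 0.4}, {"offset": [0.04, 0.1, -0.074], "dr": [-0.00105, -0.00413, 0.0103], "gripper": 0.4}, {"offset": [0.04, 0.1, -0.074], "dr": [-0.00105, -0.00413, 0.0103], "gripper": 0.4}, {"offset": [0, 0, 0], "dr": [0, 0, 0], "gripper": 0.4}, {"offset": [0, 0, 0], "dr": [0, 0, 0], "gripper": 0.4}]'

```text
t: 9.45
ee_pos: [0.5848, 0.069, 0.1218]
tcp_rot: [-0.198, 0.868, 0.11, 0.442]
ft_force: [0.8, 0.5, -0.9]
finger_gap: 0.0612
gripper_force: 66.3
```

```bash
cat > st.py <<'E'
from h import *
P,s,f,a,r=cup();R=pose()[1];print(s['t'],P,'foot',f,'axis',a,'dr to upright',r,s['joints'],'dyaw',np.degrees(np.arctan2(R[1,2],R[0,2])),'F',s['ft_force'])
E
python3 st.py
python3 - <<'E'
from h import *
P,s,f,a,r=cup();n='side';im=cams.get_image(n);tp=cams.get_image('top');cv2.imwrite('pics/s5.png',im);cv2.imwrite('pics/t5.png',tp)
o=[cv2.resize(im[130:270,250:380],(520,560),interpolation=cv2.INTER_CUBIC),cv2.resize(tp[120:260,250:320],(280,560),interpolation=cv2.INTER_CUBIC)]
p=[.6123,-.0495,.0054]
for u in proj('side',[f,f+.1*a]):cv2.circle(o[0],tuple(int(v) for v in (u-[250,130])*4),2,(0,255,0),-1)
for u in proj('side',W(p,np.array([[-50,y,z] for y in(0,190,200) for z in(0,10,242,250)]+[[40,y,z] for y in(0,190) for z in(10,50)])/1e3)):cv2.circle(o[0],tuple(int(v) for v in (u-[250,130])*4),2,(0,0,255),-1)
cv2.imwrite('pics/c5.png',np.hstack(o))
E
```

```text
9.45 [0.5848 0.069  0.1218] foot [0.5888 0.0704 0.0521] axis [ 0.0192 -0.0097  0.9998] dr to upright [-0.0015 -0.0031  0.    ] [ 0.4469 -0.6057 -0.9048 -0.0552 -0.3252 -1.5255] dyaw 26.85162352657197 F [ 0.8153  0.5033 -0.9316]
```

View pics/c5.png

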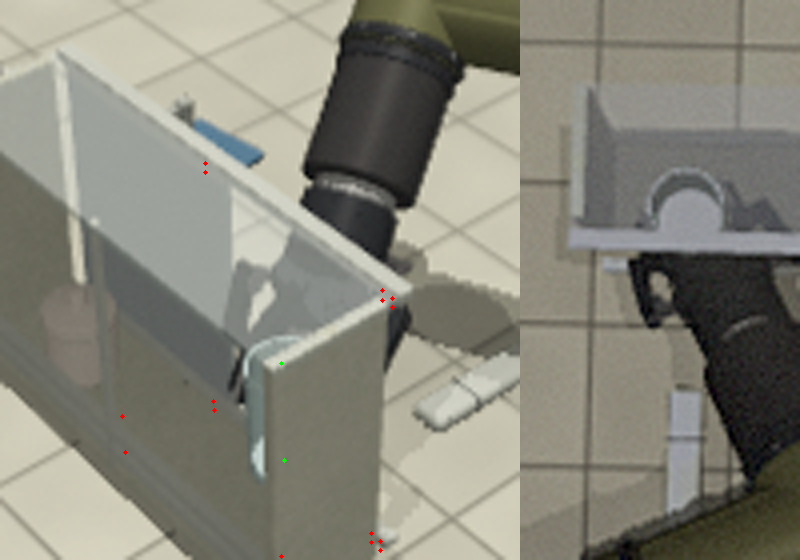

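>>> apply_moves --targets '[{"offset": [0.1, 0.05, -0.2], "dr": [-0.0008, -0.0016, 0.002], "gripper": 0.4}, {"offset": [0.1, 0.05, -0.2], "dr": [-0.0007, -0.0015, 0.002], "gripper": 0.4}, {"offset": [0.1, 0, -0.2], "dr": [0, 0, 0.001], "gripper": 0.4}, {"offset": [0.1, 0, -0.2], "dr": [0, 0, 0], "gripper": 0.4}, {"offset": [0, 0, 0], "dr": [0, 0, 0], "gripper": 0.4}]'

```text
t: 9.97
ee_pos: [0.5999, 0.0733, 0.0866]
tcp_rot: [-0.216, 0.861, 0.111, 0.446]
ft_force: [-0.0, -0.4, -2.2]
finger_gap: 0.061
gripper_force: 66.3
```

```bash
python3 st.py
```

```text
9.9667 [0.5999 0.0733 0.0866] foot [0.605  0.0741 0.017 ] axis [0.0031 0.0022 1.    ] dr to upright [ 0.0003 -0.0005  0.    ] [ 0.3986 -0.468  -0.817  -0.2745 -0.2776 -1.2517] dyaw 28.052422862060762 F [-0.016  -0.3847 -2.1861]
```

>>> apply_moves --targets '[{"offset": [0.05, 0, -0.03], "dr": [0.0003, -0.0005, 0], "gripper": 0.4}, {"offset": [0.05, 0, -0.03], "dr": [0, 0, 0], "gripper": 0.4}, {"offset": [0.05, 0, -0.02], "dr": [0, 0, 0], "gripper": 0.4}, {"offset": [0.05, 0, 0], "dr": [0, 0, 0], "gripper": 0.4}, {"offset": [0.05, 0, 0], "dr": [0, 0, 0], "gripper": 0.4}, {"offset": [0, 0, 0], "dr": [0, 0, 0], "gripper": 0.4}]'

```text
t: 10.47
ee_pos: [0.6107, 0.0738, 0.0859]
tcp_rot: [-0.216, 0.859, 0.112, 0.45]
ft_force: [0.3, -0.7, -2.2]
finger_gap: 0.0612
gripper_force: 66.3
```

>>> apply_moves --targets '[{"offset": [0.03, 0, 0], "dr": [0, 0, 0], "gripper": 0.4}, {"offset": [0.03, 0, 0], "dr": [0, 0, 0], "gripper": 0.4}, {"offset": [0, 0, 0], "dr": [0, 0, 0], "gripper": 0.4}]'

```text
t: 10.72
ee_pos: [0.6129, 0.0738, 0.0856]
tcp_rot: [-0.216, 0.859, 0.112, 0.45]
ft_force: [-0.0, -0.1, -1.5]
finger_gap: 0.0611
gripper_force: 66.3
```

>>> apply_moves --targets '[{"offset": [0.03, 0, 0], "dr": [0, 0, 0], "gripper": 0.4}, {"offset": [0.03, 0, 0], "dr": [0, 0, 0], "gripper": 0.4}, {"offset": [0, 0, 0], "dr": [0, 0, 0], "gripper": 0.4}]'

```text
t: 10.97
ee_pos: [0.6154, 0.0738, 0.0855]
tcp_rot: [-0.216, 0.859, 0.112, 0.45]
ft_force: [0.0, -0.1, -1.9]
finger_gap: 0.0613
gripper_force: 66.3
```

>>> apply_moves --targets '[{"offset": [0.03, 0, 0], "dr": [0, 0, 0], "gripper": 0.4}, {"offset": [0.03, 0, 0], "dr": [0, 0, 0], "gripper": 0.4}, {"offset": [0, 0, 0], "dr": [0, 0, 0], "gripper": 0.4}]'

```text
t: 11.22
ee_pos: [0.6178, 0.0738, 0.0855]
tcp_rot: [-0.216, 0.859, 0.112, 0.45]
ft_force: [-0.1, 0.6, -1.7]
finger_gap: 0.0612
gripper_force: 66.3
```

>>> apply_moves --targets '[{"offset": [0.03, 0, 0], "dr": [0, 0, 0], "gripper": 0.4}, {"offset": [0.03, 0, 0], "dr": [0, 0, 0], "gripper": 0.4}, {"offset": [0, 0, 0], "dr": [0, 0, 0], "gripper": 0.4}]'

```text
t: 11.47
ee_pos: [0.6202, 0.0738, 0.0855]
tcp_rot: [-0.216, 0.859, 0.112, 0.45]
ft_force: [0.5, 0.6, -1.0]
finger_gap: 0.0612
gripper_force: 66.3
```

>>> apply_moves --targets '[{"offset": [0.03, 0, 0], "dr": [0, 0, 0], "gripper": 0.4}, {"offset": [0, 0, 0], "dr": [0, 0, 0], "gripper": 0.4}]'

```text
t: 11.63
ee_pos: [0.6213, 0.0738, 0.0855]
tcp_rot: [-0.216, 0.859, 0.112, 0.45]
ft_force: [0.0, -0.1, -1.3]
finger_gap: 0.0616
gripper_force: 66.3
```

```bash
python3 st.py
```

```text
11.6333 [0.6213 0.0738 0.0855] foot [0.6268 0.0748 0.0159] axis [-0.0036 -0.0006  1.    ] dr to upright [-0.0001  0.0006  0.    ] [ 0.3501 -0.3758 -0.7156 -0.4048 -0.2949 -1.0987] dyaw 28.075835371457444 F [ 0.0317 -0.0907 -1.3206]
```

>>> apply_moves --targets '[{"offset": [0.03, 0, 0], "dr": [0, 0, 0], "gripper": 0.4}, {"offset": [0.03, 0, 0], "dr": [0, 0, 0], "gripper": 0.4}, {"offset": [0, 0, 0], "dr": [0, 0, 0], "gripper": 0.4}]'

```text
t: 11.88
ee_pos: [0.6236, 0.0739, 0.0853]
tcp_rot: [-0.216, 0.86, 0.112, 0.449]
ft_force: [-2.8, 0.5, -0.1]
finger_gap: 0.061
gripper_force: 66.4
```

>>> apply_moves --targets '[{"offset": [0.03, 0, 0], "dr": [0, 0, 0], "gripper": 0.4}, {"offset": [0.03, 0, 0], "dr": [0, 0, 0], "gripper": 0.4}, {"offset": [0, 0, 0], "dr": [0, 0, 0], "gripper": 0.4}]'

```text
t: 12.13
ee_pos: [0.6249, 0.0742, 0.0847]
tcp_rot: [-0.217, 0.86, 0.113, 0.448]
ft_force: [-20.2, -0.9, 9.1]
finger_gap: 0.0612
gripper_force: 67.7
```

Contact with the rail shows as Fx = −20 N. I'll ease off slightly and lower.

>>> apply_moves --targets '[{"offset": [-0.05, 0, 0], "dr": [0, 0, 0], "gripper": 0.4}, {"offset": [0, 0, -0.04], "dr": [0, 0, 0], "gripper": 0.4}, {"offset": [0, 0, -0.04], "dr": [0, 0, 0], "gripper": 0.4}, {"offset": [0, 0, 0], "dr": [0, 0, 0], "gripper": 0.4}]'

```text
t: 12.47
ee_pos: [0.6237, 0.074, 0.0818]
tcp_rot: [-0.216, 0.86, 0.112, 0.449]
ft_force: [-5.0, 0.1, 0.6]
finger_gap: 0.0614
gripper_force: 66.6
```

```bash
python3 st.py
```

```text
12.4667 [0.6237 0.074  0.0818] foot [0.6292 0.0749 0.0122] axis [-0.0028 -0.0009  1.    ] dr to upright [-0.0001  0.0005  0.    ] [ 0.3418 -0.3588 -0.7019 -0.4307 -0.2959 -1.0691] dyaw 28.112320054437983 F [-5.0267  0.144   0.6367]
```

>>> apply_moves --targets '[{"offset": [-0.01, 0, -0.03], "dr": [0, 0, 0], "gripper": 0.4}, {"offset": [0, 0, 0], "dr": [0, 0, 0], "gripper": 0.4}]'

```text
t: 12.63
ee_pos: [0.6235, 0.0739, 0.0808]
tcp_rot: [-0.216, 0.859, 0.112, 0.449]
ft_force: [-2.5, 1.6, -0.3]
finger_gap: 0.0614
gripper_force: 66.4
```

>>> apply_moves --targets '[{"offset": [0, 0, -0.02], "dr": [0, 0, 0], "gripper": 0.4}, {"offset": [0, 0, 0], "dr": [0, 0, 0], "gripper": 0.4}]'

```text
t: 12.8
ee_pos: [0.6237, 0.074, 0.0805]
tcp_rot: [-0.216, 0.859, 0.112, 0.45]
ft_force: [-5.6, 0.1, 2.5]
finger_gap: 0.0612
gripper_force: 66.7
```

>>> apply_moves --targets '[{"offset": [0, 0, -0.02], "dr": [0, 0, 0], "gripper": 0.4}, {"offset": [0, 0, 0], "dr": [0, 0, 0], "gripper": 0.4}]'

```text
t: 12.97
ee_pos: [0.6239, 0.0741, 0.0805]
tcp_rot: [-0.216, 0.859, 0.112, 0.45]
ft_force: [-11.1, -0.9, 5.7]
finger_gap: 0.0612
gripper_force: 67.3
```

>>> apply_moves --targets '[{"offset": [0, 0, -0.01], "dr": [0, 0, 0], "gripper": 0.4}, {"offset": [0, 0, 0], "dr": [0, 0, 0], "gripper": 0.4}]'

```text
t: 13.13
ee_pos: [0.624, 0.0741, 0.0805]
tcp_rot: [-0.216, 0.859, 0.112, 0.45]
ft_force: [-13.4, -1.1, 8.7]
finger_gap: 0.0613
gripper_force: 67.5
```

The cup rests on the floor. I'll release it gently with a partial opening, since the left wall is close.

>>> apply_moves --targets '[{"offset": [-0.02, 0, 0.01], "dr": [0, 0, 0], "gripper": 0.4}, {"offset": [0, 0, 0], "dr": [0, 0, 0], "gripper": 0.72}, {"offset": [0, 0, 0], "dr": [0, 0, 0], "gripper": 0.74}, {"offset": [0, 0, 0], "dr": [0, 0, 0], "gripper": 0.76}, {"offset": [0, 0, 0], "dr": [0, 0, 0], "gripper": 0.78}, {"offset": [0, 0, 0], "dr": [0, 0, 0], "gripper": 0.8}, {"offset": [0, 0, 0], "dr": [0, 0, 0], "gripper": 0.82}, {"offset": [0, 0, 0], "dr": [0, 0, 0], "gripper": 0.82}, {"offset": [0, 0, 0], "dr": [0, 0, 0], "gripper": 0.82}, {"offset": [0, 0, 0], "dr": [0, 0, 0], "gripper": 0.82}]'

```text
t: 13.97
ee_pos: [0.6228, 0.0738, 0.0794]
tcp_rot: [-0.216, 0.859, 0.112, 0.45]
ft_force: [0.1, -0.5, 0.0]
finger_gap: 0.0701
gripper_force: 0.0
```

```bash
python3 st.py
python3 - <<'E'
from h import *
P,s,f,a,r=cup();P,R,s=pose();wr=cams.get_image('wrist');im=cams.get_image('side');tp=cams.get_image('top')
c=[.6285,.075,.01];t=np.linspace(0,2*np.pi,40);ring=np.c_[.031*np.cos(t),.031*np.sin(t),0*t]
o=np.hstack([cv2.resize(im[130:270,250:380],(260,280),interpolation=cv2.INTER_CUBIC),cv2.resize(tp[120:260,250:350],(200,280),interpolation=cv2.INTER_CUBIC)])
w=cv2.resize(wr,(480,300));b=np.zeros((580,480,3),np.uint8);b[:300]=w;b[300:,:460]=o
cv2.imwrite('pics/c6.png',b)
E
```

```text
13.9667 [0.6228 0.0738 0.0794] foot [0.6283 0.0748 0.0098] axis [-0.0035 -0.0006  1.    ] dr to upright [-0.0001  0.0006  0.    ] [ 0.3417 -0.3583 -0.705  -0.4354 -0.2919 -1.0638] dyaw 28.077598716090247 F [ 0.062  -0.4808  0.0324]
```

View pics/c6.png

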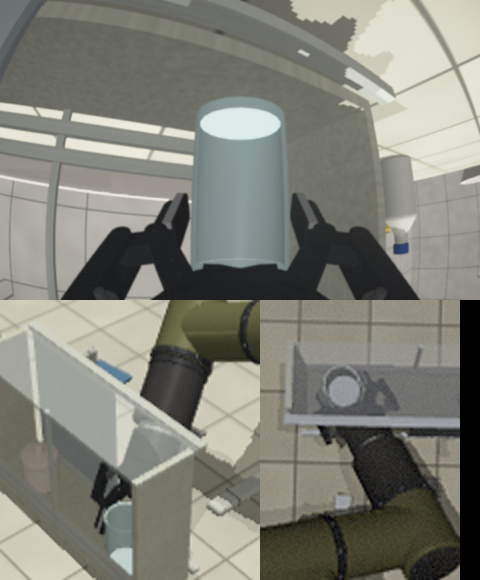

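The cup stands free and upright in the bay, against the rail. Now I'll plan a reachable retreat.

Run:
```python
from h import *
s=ctrl.read_state();q0=np.array(s['joints']);P0=np.array(s['ee_pos']);M0=Ro.from_quat(s['tcp_rot']);d=M0.apply([0,0,1])
print('d',d)
dh=np.array([d[0],d[1],0]);dh/=np.linalg.norm(dh)
for nm,v in(('axis',-d),('hor',-dh),('mid',-dh+[0,0,.3])):
  q=q0
  for k in range(1,8):
    q,e=ik(P0+v*.02*k,M0,q,.01);print(nm,20*k,round(e*1e3,1),q) if e>.0005 or k in(4,7) else 0
# handle pose
for h in(0,180):
  M=Ro.from_euler('z',np.radians(h))*toolrot(0,np.pi/2)
  for y in(-.137,.07):
   for z in(.28,.22):
    b=[ik(np.array([.508,y,z]),M,g,.03) for g in(q0,np.array([-.3,-.3,-.3,0,-1.5,-1]),np.array([.3,-.3,-.3,0,-1.5,1.5]))];print(h,y,z,[(round(e,4),q.round(2).tolist()) for q,e in b if e<1e-3][:1])
```

```text
d [ 0.7244  0.3864 -0.5709]
axis 80 0.0 [ 0.3434 -0.6609 -0.8543 -0.2885 -0.4352 -1.2209]
axis 140 0.0 [ 0.3226 -0.8853 -0.915  -0.2453 -0.5986 -1.2678]
hor 80 0.0 [ 0.3086 -0.6351 -0.8891 -0.4008 -0.3896 -1.09  ]
hor 140 0.0 [ 0.2711 -0.8979 -1.0255 -0.3668 -0.5205 -1.1198]
mid 80 0.0 [ 0.3265 -0.6821 -0.8919 -0.3305 -0.4245 -1.171 ]
mid 140 0.0 [ 0.2927 -0.9597 -0.9996 -0.2906 -0.5966 -1.2117]
0 -0.137 0.28 [(np.float64(0.0), [0.12, -0.15, -0.06, 0.0, -1.67, -1.69])]
0 -0.137 0.22 [(np.float64(0.0), [0.12, -0.16, -0.17, 0.0, -1.56, -1.69])]
0 0.07 0.28 [(np.float64(0.0), [0.53, -0.19, -0.09, 0.0, -1.67, -2.1])]
0 0.07 0.22 [(np.float64(0.0), [0.53, -0.2, -0.2, 0.0, -1.56, -2.1])]
180 -0.137 0.28 [(np.float64(0.0), [0.12, -0.15, -0.06, 0.0, -1.67, 1.45])]
180 -0.137 0.22 [(np.float64(0.0), [0.12, -0.16, -0.17, 0.0, -1.56, 1.45])]
180 0.07 0.28 [(np.float64(0.0), [0.53, -0.19, -0.09, 0.0, -1.67, 1.04])]
180 0.07 0.22 [(np.float64(0.0), [0.53, -0.2, -0.2, -0.0, -1.56, 1.04])]
```

>>> apply_moves --targets '[{"offset": [-0.1, -0.053, 0.079], "dr": [0, 0, 0], "gripper": 0.82}, {"offset": [-0.181, -0.097, 0.143], "dr": [0, 0, 0], "gripper": 0.82}, {"offset": [-0.181, -0.097, 0.143], "dr": [0, 0, 0], "gripper": 0.82}, {"offset": [-0.181, -0.097, 0.143], "dr": [0, 0, 0], "gripper": 0.82}, {"offset": [-0.181, -0.097, 0.143], "dr": [0, 0, 0], "gripper": 0.82}, {"offset": [-0.181, -0.097, 0.143], "dr": [0, 0, 0], "gripper": 0.82}, {"offset": [-0.181, -0.097, 0.143], "dr": [0, 0, 0], "gripper": 0.82}, {"offset": [-0.181, -0.097, 0.143], "dr": [0, 0, 0], "gripper": 0.82}, {"offset": [-0.181, -0.097, 0.143], "dr": [0, 0, 0], "gripper": 0.82}, {"offset": [-0.181, -0.097, 0.143], "dr": [0, 0, 0], "gripper": 0.82}, {"offset": [-0.181, -0.097, 0.143], "dr": [0, 0, 0], "gripper": 0.82}, {"offset": [-0.181, -0.097, 0.143], "dr": [0, 0, 0], "gripper": 0.82}, {"offset": [-0.181, -0.097, 0.143], "dr": [0, 0, 0], "gripper": 0.82}, {"offset": [-0.181, -0.097, 0.143], "dr": [0, 0, 0], "gripper": 0.82}]'

```text
t: 15.28
ee_pos: [0.5241, 0.0209, 0.1574]
tcp_rot: [-0.216, 0.859, 0.112, 0.45]
ft_force: [0.2, 0.1, -0.3]
finger_gap: 0.0703
gripper_force: 0.0
```

>>> apply_moves --targets '[{"offset": [-0.135, -0.135, 0.25], "dr": [-0.00717, 0.01349, 0], "gripper": 0.82}, {"offset": [-0.135, -0.135, 0.25], "dr": [-0.00717, 0.01349, 0], "gripper": 0.82}, {"offset": [-0.135, -0.135, 0.25], "dr": [-0.00717, 0.01349, 0], "gripper": 0.82}, {"offset": [-0.135, -0.135, 0.25], "dr": [-0.00717, 0.01349, 0], "gripper": 0.82}, {"offset": [-0.135, -0.135, 0.25], "dr": [-0.00717, 0.01349, 0], "gripper": 0.82}, {"offset": [-0.135, -0.135, 0.25], "dr": [-0.00717, 0.01349, 0], "gripper": 0.82}, {"offset": [-0.135, -0.135, 0.25], "dr": [-0.00717, 0.01349, 0], "gripper": 0.82}, {"offset": [-0.135, -0.135, 0.25], "dr": [-0.00717, 0.01349, 0], "gripper": 0.82}, {"offset": [-0.135, -0.135, 0.25], "dr": [-0.00717, 0.01349, 0], "gripper": 0.82}, {"offset": [-0.135, -0.135, 0.25], "dr": [-0.00717, 0.01349, 0], "gripper": 0.82}, {"offset": [-0.135, -0.135, 0.25], "dr": [0, 0, -0.0156], "gripper": 0.82}, {"offset": [-0.135, -0.135, 0.25], "dr": [0, 0, -0.0156], "gripper": 0.82}, {"offset": [-0.135, -0.135, 0.25], "dr": [0, 0, -0.0156], "gripper": 0.82}, {"offset": [-0.135, -0.135, 0.25], "dr": [0, 0, -0.0156], "gripper": 0.82}, {"offset": [-0.135, -0.135, 0.25], "dr": [0, 0, -0.0156], "gripper": 0.82}, {"offset": [0, 0, 0], "dr": [0, 0, 0], "gripper": 0.5}]'

```text
t: 16.62
ee_pos: [0.4433, -0.0608, 0.3098]
tcp_rot: [0.001, 1.0, 0.0, 0.004]
ft_force: [0.7, -0.8, 1.4]
finger_gap: 0.0593
gripper_force: 0.0
```

Run:
```python
from h import *
P,R,s=pose();wr=cams.get_image('wrist');im=cams.get_image('side');tp=cams.get_image('top')
print(s['t'],P,R,s['joints']);T=toolrot(0,np.pi/2);print('dr to down',(T*Ro.from_matrix(R).inv()).as_rotvec()/(2*np.pi))
p=[.6165,-.0495,.0054]
for d in(0,.01,.02,.03):
  for u in wproj(W(p,[[-.104,-.1+d,.24]]),P,R):cv2.circle(wr,tuple(int(v) for v in u),2,(0,0,255),-1)
k=lambda i,x,y,w,h,W_,H:cv2.resize(i[y:y+h,x:x+w],(W_,H),interpolation=cv2.INTER_CUBIC)
b=np.zeros((600,640,3),np.uint8);b[:400]=wr;b[400:,:320]=k(im,250,140,120,75,320,200);b[400:,320:]=k(tp,255,130,120,75,320,200)
cv2.imwrite('pics/c7.png',b)
```

```text
16.6167 [ 0.4433 -0.0608  0.3098] [[-1.      0.0029  0.0079]
 [ 0.0029  1.      0.0008]
 [-0.0079  0.0008 -1.    ]] [ 0.3197 -0.3637 -0.1747  0.0018 -1.7519 -1.893 ]
dr to down [-0.0001  0.0013  0.0005]
```

View pics/c7.png

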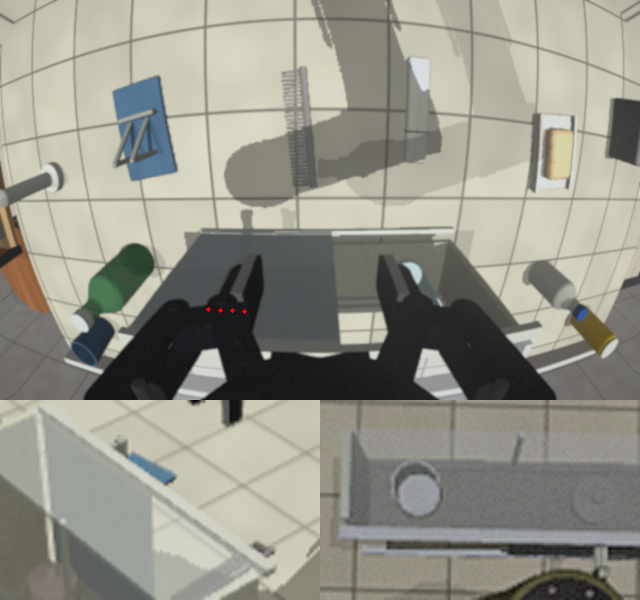

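View c7 shows the cup still upright in the bay and the handle in front of the door. That was my tenth and last picture, so the handle gets located numerically.

Run:
```python
from h import *
g=cv2.cvtColor(cv2.imread('pics/top0.png'),cv2.COLOR_BGR2GRAY)
print('cols',list(range(350,370)));
for r in range(180,202):print(r,g[r,350:370])
for x in(.508,.514,.518):
  for d in(.005,.015):
    X=W([x+.104,-.0495,.0054],[[-.104+i,-.1+d+j,.24] for i in(-.006,.006) for j in(-.006,.006)]+[[-.104,-.1+d,.175]]);print(x,d,proj('top',X).round(1).tolist())
```

```text
cols [350, 351, 352, 353, 354, 355, 356, 357, 358, 359, 360, 361, 362, 363, 364, 365, 366, 367, 368, 369]
180 [164 164 166 162 164 164 161 165 162 161 158 158 161 162 160 159 158 161
 158 157]
181 [161 159 161 161 163 159 159 162 161 163 162 160 162 163 158 162 163 162
 161 163]
182 [164 168 163 162 166 164 164 166 164 166 164 164 163 161 162 162 162 162
 163 162]
183 [157 154 158 155 156 154 153 155 153 153 152 157 169 170 172 170 170 171
 170 171]
184 [ 99  98  98 101 101 102  92  92 100 110  99 107 117 122 122 119 119 122
 118 125]
185 [ 41  41  40  36  33  37  66 110 111 123 127  94  35  37  38  39  43  38
  43  43]
186 [ 52  52  48  53  51  40  92 140 131 140 159 118  37  51  48  48  48  41
  46  52]
187 [ 47  48  47  44  46  46  88 137 129 138 155 117  39  49  46  51  55  50
  44  53]
188 [ 60  67  71  65  63  58  84 133 131 146 154 111  56  69  75  74  70  78
  72  64]
189 [141 143 137 122 119 107 105 133 140 158 149 131 106  87  77  83  79  68
  90  86]
190 [155 158 150 146 151 141 119 129 135 155 150 143 149 136 141 136 139 133
 139 138]
191 [149 150 147 149 152 145 124 128 
[... 777 characters left out ...]
7 152 152 151 149 151 148 146 153 152 149 152
 147 151]
201 [155 151 153 152 153 152 153 152 152 152 151 147 153 153 153 153 148 153
 151 148]
0.508 0.005 [[363.1, 199.1], [359.0, 199.0], [363.1, 195.1], [359.1, 195.0], [358.3, 198.2]]
0.508 0.015 [[359.7, 199.0], [355.7, 199.0], [359.8, 195.0], [355.7, 194.9], [355.2, 198.1]]
0.514 0.005 [[363.1, 197.1], [359.1, 197.0], [363.2, 193.1], [359.1, 193.0], [358.4, 196.3]]
0.514 0.015 [[359.7, 197.0], [355.7, 196.9], [359.8, 193.0], [355.8, 192.9], [355.2, 196.2]]
0.518 0.005 [[363.1, 195.7], [359.1, 195.7], [363.2, 191.7], [359.2, 191.7], [358.4, 195.0]]
0.518 0.015 [[359.8, 195.7], [355.7, 195.6], [359.8, 191.7], [355.8, 191.6], [355.2, 194.9]]
```

>>> apply_moves --targets '[{"offset": [0.227, -0.25, -0.03], "dr": [0, 0.0013, 0.0005], "gripper": 0.8}, {"offset": [0.227, -0.25, -0.03], "dr": [0, 0, 0], "gripper": 0.8}, {"offset": [0.227, -0.25, -0.03], "dr": [0, 0, 0], "gripper": 0.8}, {"offset": [0.227, -0.25, -0.03], "dr": [0, 0, 0], "gripper": 0.8}, {"offset": [0.227, -0.25, -0.03], "dr": [0, 0, 0], "gripper": 0.8}, {"offset": [0.227, -0.25, -0.03], "dr": [0, 0, 0], "gripper": 0.8}, {"offset": [0.227, -0.25, -0.03], "dr": [0, 0, 0], "gripper": 0.8}, {"offset": [0.227, -0.25, -0.03], "dr": [0, 0, 0], "gripper": 0.8}, {"offset": [0, 0, 0], "dr": [0, 0, 0], "gripper": 0.8}, {"offset": [0, 0, 0], "dr": [0, 0, 0], "gripper": 0.8}]'

```text
t: 17.6
ee_pos: [0.5163, -0.1397, 0.2957]
tcp_rot: [-0.003, 1.0, 0.001, -0.004]
ft_force: [0.1, -0.0, -0.3]
finger_gap: 0.0685
gripper_force: 0.0
```

>>> apply_moves --targets '[{"offset": [0, 0, -0.2], "dr": [0, 0, 0], "gripper": 0.8}, {"offset": [0, 0, -0.2], "dr": [0, 0, 0], "gripper": 0.8}, {"offset": [0, 0, -0.2], "dr": [0, 0, 0], "gripper": 0.8}, {"offset": [0, 0, -0.2], "dr": [0, 0, 0], "gripper": 0.8}, {"offset": [0, 0, 0], "dr": [0, 0, 0], "gripper": 0.8}]'

```text
t: 18.02
ee_pos: [0.5155, -0.1392, 0.2628]
tcp_rot: [-0.003, 1.0, 0.001, -0.004]
ft_force: [-0.3, -0.1, -0.5]
finger_gap: 0.0683
gripper_force: 0.0
```

>>> apply_moves --targets '[{"offset": [0, 0, -0.2], "dr": [0, 0, 0], "gripper": 0.8}, {"offset": [0, 0, -0.2], "dr": [0, 0, 0], "gripper": 0.8}, {"offset": [0, 0, -0.2], "dr": [0, 0, 0], "gripper": 0.8}, {"offset": [0, 0, -0.2], "dr": [0, 0, 0], "gripper": 0.8}, {"offset": [0, 0, -0.2], "dr": [0, 0, 0], "gripper": 0.8}, {"offset": [0, 0, 0], "dr": [0, 0, 0], "gripper": 0.6}, {"offset": [0, 0, 0], "dr": [0, 0, 0], "gripper": 0.4}, {"offset": [0, 0, 0], "dr": [0, 0, 0], "gripper": 0.3}, {"offset": [0, 0, 0], "dr": [0, 0, 0], "gripper": 0.2}, {"offset": [0, 0, 0], "dr": [0, 0, 0], "gripper": 0.1}, {"offset": [0, 0, 0], "dr": [0, 0, 0], "gripper": 0.05}, {"offset": [0, 0, 0], "dr": [0, 0, 0], "gripper": 0}, {"offset": [0, 0, 0], "dr": [0, 0, 0], "gripper": 0}, {"offset": [0, 0, 0], "dr": [0, 0, 0], "gripper": 0}, {"offset": [0, 0, 0], "dr": [0, 0, 0], "gripper": 0}]'

```text
t: 19.27
ee_pos: [0.5165, -0.1401, 0.2263]
tcp_rot: [-0.003, 1.0, 0.0, -0.002]
ft_force: [-0.8, -2.9, 4.8]
finger_gap: 0.0114
gripper_force: 59.6
```

The handle is gripped (gap about 12 mm). I'll slide the door.

>>> apply_moves --targets '[{"offset": [0, 0.1, 0], "dr": [0, 0, 0], "gripper": 0}, {"offset": [0, 0.2, 0], "dr": [0, 0, 0], "gripper": 0}, {"offset": [0, 0.2, 0], "dr": [0, 0, 0], "gripper": 0}, {"offset": [0, 0.2, 0], "dr": [0, 0, 0], "gripper": 0}, {"offset": [0, 0.2, 0], "dr": [0, 0, 0], "gripper": 0}, {"offset": [0, 0.2, 0], "dr": [0, 0, 0], "gripper": 0}, {"offset": [0, 0.2, 0], "dr": [0, 0, 0], "gripper": 0}, {"offset": [0, 0.2, 0], "dr": [0, 0, 0], "gripper": 0}, {"offset": [0, 0.2, 0], "dr": [0, 0, 0], "gripper": 0}, {"offset": [0, 0.2, 0], "dr": [0, 0, 0], "gripper": 0}]'

```text
t: 20.1
ee_pos: [0.5164, -0.0638, 0.2263]
tcp_rot: [-0.002, 1.0, 0.0, -0.002]
ft_force: [-0.9, -3.5, 5.6]
finger_gap: 0.0108
gripper_force: 59.9
```

>>> apply_moves --targets '[{"offset": [0, 0.2, 0], "dr": [0, 0, 0], "gripper": 0}, {"offset": [0, 0.2, 0], "dr": [0, 0, 0], "gripper": 0}, {"offset": [0, 0.2, 0], "dr": [0, 0, 0], "gripper": 0}, {"offset": [0, 0.2, 0], "dr": [0, 0, 0], "gripper": 0}, {"offset": [0, 0.2, 0], "dr": [0, 0, 0], "gripper": 0}, {"offset": [0, 0.2, 0], "dr": [0, 0, 0], "gripper": 0}, {"offset": [0, 0.2, 0], "dr": [0, 0, 0], "gripper": 0}, {"offset": [0, 0.2, 0], "dr": [0, 0, 0], "gripper": 0}, {"offset": [0, 0.2, 0], "dr": [0, 0, 0], "gripper": 0}]'

```text
t: 20.85
ee_pos: [0.5162, 0.0082, 0.2262]
tcp_rot: [-0.002, 1.0, 0.0, -0.002]
ft_force: [-1.2, -3.0, 6.4]
finger_gap: 0.0112
gripper_force: 60.0
```

Moved 148 mm at about 3 N. The end stop should be near y ≈ 0.05.

>>> apply_moves --targets '[{"offset": [0, 0.15, 0], "dr": [0, 0, 0], "gripper": 0}, {"offset": [0, 0.15, 0], "dr": [0, 0, 0], "gripper": 0}, {"offset": [0, 0.15, 0], "dr": [0, 0, 0], "gripper": 0}, {"offset": [0, 0.15, 0], "dr": [0, 0, 0], "gripper": 0}, {"offset": [0, 0.1, 0], "dr": [0, 0, 0], "gripper": 0}, {"offset": [0, 0.05, 0], "dr": [0, 0, 0], "gripper": 0}, {"offset": [0, 0.05, 0], "dr": [0, 0, 0], "gripper": 0}, {"offset": [0, 0, 0], "dr": [0, 0, 0], "gripper": 0}]'

```text
t: 21.52
ee_pos: [0.5162, 0.0404, 0.2263]
tcp_rot: [-0.003, 1.0, 0.001, -0.002]
ft_force: [-2.0, -1.3, 6.6]
finger_gap: 0.0113
gripper_force: 60.0
```

>>> apply_moves --targets '[{"offset": [0, 0.05, 0], "dr": [0, 0, 0], "gripper": 0}, {"offset": [0, 0.05, 0], "dr": [0, 0, 0], "gripper": 0}, {"offset": [0, 0.05, 0], "dr": [0, 0, 0], "gripper": 0}, {"offset": [0, 0, 0], "dr": [0, 0, 0], "gripper": 0}]'

```text
t: 21.85
ee_pos: [0.5162, 0.0463, 0.2262]
tcp_rot: [-0.003, 1.0, 0.001, -0.002]
ft_force: [-2.3, -0.5, 6.9]
finger_gap: 0.0108
gripper_force: 60.0
```

>>> apply_moves --targets '[{"offset": [0, 0.05, 0], "dr": [0, 0, 0], "gripper": 0}, {"offset": [0, 0.05, 0], "dr": [0, 0, 0], "gripper": 0}, {"offset": [0, 0, 0], "dr": [0, 0, 0], "gripper": 0}]'

```text
t: 22.1
ee_pos: [0.5162, 0.0503, 0.2262]
tcp_rot: [-0.003, 1.0, 0.001, -0.002]
ft_force: [-3.1, -2.0, 6.9]
finger_gap: 0.0107
gripper_force: 60.0
```

>>> apply_moves --targets '[{"offset": [0, 0.05, 0], "dr": [0, 0, 0], "gripper": 0}, {"offset": [0, 0.03, 0], "dr": [0, 0, 0], "gripper": 0}, {"offset": [0, 0, 0], "dr": [0, 0, 0], "gripper": 0}]'

```text
t: 22.35
ee_pos: [0.5161, 0.0515, 0.2263]
tcp_rot: [-0.002, 1.0, -0.001, -0.002]
ft_force: [-1.1, -10.6, 5.7]
finger_gap: 0.0114
gripper_force: 59.9
```

>>> apply_moves --targets '[{"offset": [0, 0.03, 0], "dr": [0, 0, 0], "gripper": 0}, {"offset": [0, 0, 0], "dr": [0, 0, 0], "gripper": 0}]'

```text
t: 22.52
ee_pos: [0.5161, 0.0515, 0.2263]
tcp_rot: [-0.001, 1.0, -0.002, -0.002]
ft_force: [0.6, -15.0, 4.6]
finger_gap: 0.011
gripper_force: 60.0
```

>>> apply_moves --targets '[{"offset": [0, -0.02, 0], "dr": [0, 0, 0], "gripper": 0.1}, {"offset": [0, 0, 0], "dr": [0, 0, 0], "gripper": 0.25}, {"offset": [0, 0, 0], "dr": [0, 0, 0], "gripper": 0.4}, {"offset": [0, 0, 0], "dr": [0, 0, 0], "gripper": 0.5}, {"offset": [0, 0, 0], "dr": [0, 0, 0], "gripper": 0.5}, {"offset": [0, 0, 0], "dr": [0, 0, 0], "gripper": 0.5}, {"offset": [0, 0, 0.2], "dr": [0, 0, 0], "gripper": 0.5}, {"offset": [0, 0, 0.3], "dr": [0, 0, 0], "gripper": 0.5}, {"offset": [0, 0, 0.3], "dr": [0, 0, 0], "gripper": 0.5}, {"offset": [0, 0, 0.3], "dr": [0, 0, 0], "gripper": 0.5}, {"offset": [0, 0, 0.3], "dr": [0, 0, 0], "gripper": 0.5}, {"offset": [0, 0, 0.3], "dr": [0, 0, 0], "gripper": 0.5}, {"offset": [0, 0, 0.3], "dr": [0, 0, 0], "gripper": 0.5}, {"offset": [-0.3, 0, 0.2], "dr": [0, 0, 0], "gripper": 0.5}, {"offset": [-0.4, 0, 0], "dr": [0, 0, 0], "gripper": 0.5}, {"offset": [-0.4, 0, 0], "dr": [0, 0, 0], "gripper": 0.5}, {"offset": [0, 0, 0], "dr": [0, 0, 0], "gripper": 0.5}]'

```text
t: 23.93
ee_pos: [0.471, 0.0538, 0.3155]
tcp_rot: [-0.003, 1.0, 0.001, -0.001]
ft_force: [0.8, 0.0, 1.4]
finger_gap: 0.0428
gripper_force: 0.0
```

Run:
```python
from h import *
# move checks without viewing: cup region in top image before/after, and handle column
t=cams.get_image('top');g=cv2.cvtColor(t,cv2.COLOR_BGR2GRAY);a=cv2.imread('pics/top0.png',0)
print(ctrl.read_state()['t'])
X=W([.619,-.0495,.0054],[[-.104,.1,.24],[-.066,0,.23],[-.066,.2,.23],[.0095,.124,.11],[.0095,.124,.01]]);print(proj('top',X).round(1).tolist())
print('row186',g[186,262:335].tolist())
```

```text
23.9833
[[295.7, 193.4], [329.3, 181.7], [262.8, 180.3], [290.6, 161.7], [292.0, 165.7]]
row186 [144, 111, 66, 76, 82, 69, 39, 40, 48, 43, 43, 44, 39, 46, 45, 36, 47, 34, 49, 53, 51, 53, 51, 51, 58, 49, 45, 46, 45, 49, 53, 51, 54, 53, 51, 52, 47, 51, 44, 51, 59, 85, 87, 74, 61, 52, 54, 47, 53, 46, 48, 49, 47, 47, 46, 58, 48, 52, 50, 54, 50, 52, 52, 47, 43, 63, 81, 78, 70, 68, 68, 70, 72]
```

```bash
python3 -c "
from rig import ctrl
print(ctrl.hand_in())"
```

```text
the job is handed in; nothing more can be done
None
```

The cup was released upright on the left bay's floor against the rear rail, about 30 mm left of the middle, and the door is closed to its end stop. I handed the job in at about 24 s, but the hand-in returned no verdict, and I did not check the cup again after sliding the door.

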